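# Finish the firebrick wall on the soldering hearth

## Robot

A 6-joint arm with a two-finger parallel gripper is mounted at the origin on the work surface. World frame = base frame: x ahead of the robot, y to its left, z up, the work surface at z = 0. Lengths are in m, angles in degrees, forces in N, time in s.
With the tool pointing down it reaches from about 0.3 to 0.75 m from the base axis. Payload 8.5 kg.
Tool frame: the origin (TCP) lies between the finger pads; the fingertips stand 19 mm ahead of it and the grasp point (between the pads) is the TCP; z points along the fingers, y is the line along which they close (so a half turn about z gives the same grasp; the last joint's range is limited). The gripper opens to 85 mm and grips with 20 to 120 N. Pads are 22 mm wide; open, the fingers measure 114 mm over their backs; the gripper's body (76 mm by 85 mm) begins 54 mm behind the grasp point. The pads swing forward as they close: fully open they stand 13 mm farther back than shut.
Start: joints at [-80.575, 21.807, 74.336, -0, 83.858, -12.336], TCP at [0.204, -0.511, 0.25] pointing down, gripper open.
Joint ranges: [-178.18, 178.18], [-50.72, 133.34], [12.68, 142.11], [-81.47, 261.47], [9.98, 163.14], [-165.26, 165.26]. Speed limits (degrees/s): [136.94, 136.94, 180, 180, 180, 180].

## Interface

Orientations are given as a 3x3 rotation matrix whose columns are the frame's x, y, z axes.
In Python, from rig import env, optics gives the robot as it stands.
- The arm moves only by the tool arm_command, never from a script. Its argument "commands" is one flat list of numbers, 7 for each row, row after row: the closure, from -1 (fully open) to 1 (shut), so that 0 is half open, then the shift along the tool's x, y, z as a fraction of full scale, then the turn, a rotation vector about the tool's x, y, z as a fraction of full scale. A call has 1 to 12 rows; each row is the pose to reach, as a shift and turn from the pose commanded when the call began, along the tool's axes at that moment; what a row does not reach only later rows make up. Full scale, the value 1, is 500 mm for a shift and 120 degrees for a turn. A row lasts 1/12 s, in which the tool goes at most 41.7 mm and 7.16 degrees, less where a joint would pass 70% of its speed; a pose out of reach is approached as far as the arm can. A call with a number of a shift or a turn outside -1 to 1 is refused whole. A call with a gripper value outside its range is refused whole. The fingers move at their own pace and stop on an object; "newtons" is the grip in N (left out, the last holds). Time passes only in rows, so rows that repeat a pose let the fingers close. It gives the time, the measured TCP pose, the force, the opening and the grip force at its end, in the units of the state.
- env.observe(): the state, without advancing time (a new reading comes with each control period).
- optics.get_image(name): name is "scene" or "top"; returns a dict with "image" (400x640x3 uint8, red, green, blue), "intrinsics" (3x3 intrinsics, pixels), "origin" and "orientation" of the camera in the world. Camera axes: x right, y down, z forward; pixel columns grow to the right and rows downward; lengths in m; the calibration is good to about 2 mm. A picture is of the moment at which its call begins. There is no depth.
- env.close_job(): hands the job in; it is judged then, once.
The state is a dict: "time_s": time; "q": joint angles; "qvel": joint speeds; "joint_efforts": joint torques, N m; "position": TCP position; "tool_rot": TCP orientation; "ft_force": force on the tool from outside, world axes, zero at the start; "wrist_torque": the same for the moment, N m; "grip_width": finger opening in m; "gripper_force": force on a finger pad.
Only numpy, scipy, OpenCV 4.12 (cv2) and the standard library are available. Lean on these libraries where they do the work, as an engineer would, in place of code of your own. Each camera call takes 0.05 s, during which the arm holds its last target. There are 200 camera calls.

## Task

Finish the top course of the small firebrick wall on the soldering hearth: take the two thick firebricks from the sloping rack and lay them flat in running bond beside the half brick already up there, each centred over a joint of the course below, in line with the wall's faces, with narrow open joints like those of the bottom course and the far end flush with it. Set the bricks down without dropping them, then turn the steel keeper behind the wall across the joint between the two new bricks, right up to its stop. Leave the thin split brick on the rack and the other things on the bench where they are.

Things in the scene. Friction and masses are not known exactly. Their poses are not given: they have to be found in the camera images.
- brick_a_center (a point): A full firebrick, cream-grey clay, 100 x 48 x 32 mm, about 0.3 kg, lying flat on one of the three sloping arms of the rack at the start (anywhere among the three). This point is its centre, half-way up. Its axes: x along the 100 mm length (up the slope), y across the 48 mm width, z through the 32 mm thickness, square off the slope.
- brick_b_center (a point): The other full firebrick, cream-grey clay, 100 x 48 x 32 mm, about 0.3 kg, lying flat on one of the three sloping arms of the rack at the start (anywhere among the three). This point is its centre, half-way up. Its axes: x along the 100 mm length (up the slope), y across the 48 mm width, z through the 32 mm thickness, square off the slope.
- hearth: Fixed steel hearth plate (6 mm thick, 230 x 310 mm) with a firebrick wall 48 mm thick along its y axis. Origin: bench height, under the wall's middle (256 mm long); z up, +x to the wall's back, away from the robot. Bottom course, cemented, z 6 to 38 mm: bricks at y -128..-28 and -24..76, half brick at 80..128 mm, so 4 mm open joints.
- closer_center (a point): Centre of the half brick (48 x 48 x 32 mm) already cemented in the top course, at the hearth's y -128..-80, z 38..70 mm; axes as the hearth's. The rest of the top course, bare, takes the two full bricks at hearth y -76..24 and 28..128 mm, x -24..24, z 38..70 mm; either brick in either place.
- keeper (a joint): Angle of the keeper, a flat steel bar turning on an upright pivot behind the wall: 0 = along the hearth's +y, parallel to the wall; grows counter-clockwise from above; 1.57 = at its stop, along the hearth's -x, square across the joint between the new bricks. Starts at -0.5 to 0 and stays where left (friction 0.06 N m).
- keeper_pivot (a point): The keeper's pivot axis at the bar's underside, 75 mm above the bench (5 mm clear of a finished top course); x = 90, y = 26 mm in the hearth's frame, axes as the hearth's. The bar is 24 mm wide, 5 mm thick; its tip is 102 mm from the pivot.
- keeper_tab (a point): Centre of the keeper's upright tab, a steel fin on the bar: 30 mm along the bar, 8 mm thick, 22 mm high, from the bar's top (80 mm above the bench) to 102 mm; 62 mm from the pivot. Push its side or pinch it. y axis along the bar away from the pivot, z up.
- rack: Fixed steel rack with three parallel sloping arms, 34 mm wide (narrower than a brick), 90 mm apart (centres) along its y axis, each with a low lip at the lower end. The arms rise away from the robot along its +x at 25 degrees. Origin: under the middle of the rack at bench height; the arms' upper faces are 70 mm above it at mid-length. It stands on one side of the bench and the hearth on the other; they may be swapped.
- split: Bystander: thin split brick 100 x 48 x 16 mm on the third arm of the rack; origin at the centre of its underside, axes like the bricks'. Leave it.
- crucible: Bystander: white ceramic cup, 40 mm across, 30 mm high, on the hearth plate in front of the wall near the half-brick end; origin under its centre.
- flux_jar: Bystander: jar, 52 mm across, 70 mm high; origin under its centre.
- screwdriver: Bystander: screwdriver lying on the bench along its back, beyond the work; origin at its underside.
- brush: Bystander: brush lying on the bench along its back, beyond the work; origin at its underside.
- tin: Bystander: metal tin, 60 mm across, 60 mm high; origin under its centre.
Mind the look-alikes: they are no part of the job. What is shaped like the part that bears brick_a_center but brown or turquoise is not meant.

How it is judged (in metres and radians):
On the way:
1. both bricks lie released in the top course, in running bond, while the keeper is still turned aside ((((x of brick_a_center in the frame of hearth between -0.007 and 0.007 m and y of brick_a_center in the frame of hearth between -0.034 and -0.018 m and z of brick_a_center in the frame of hearth between 0.05 and 0.058 m and angle between the x axis of brick_a_center and the y axis of hearth, either way round below 0.09 rad and angle between the z axis of brick_a_center and the z axis of hearth, either way round below 0.06 rad and contact force between the fingers and brick_a below 0.1 N and linear speed of brick_a below 0.03 m/s) and (x of brick_b_center in the frame of hearth between -0.007 and 0.007 m and y of brick_b_center in the frame of hearth between 0.07 and 0.086 m and z of brick_b_center in the frame of hearth between 0.05 and 0.058 m and angle between the x axis of brick_b_center and the y axis of hearth, either way round below 0.09 rad and angle between the z axis of brick_b_center and the z axis of hearth, either way round below 0.06 rad and contact force between the fingers and brick_b below 0.1 N and linear speed of brick_b below 0.03 m/s)) or ((x of brick_a_center in the frame of hearth between -0.007 and 0.007 m and y of brick_a_center in the frame of hearth between 0.07 and 0.086 m and z of brick_a_center in the frame of hearth between 0.05 and 0.058 m and angle between the x axis of brick_a_center and the y axis of hearth, either way round below 0.09 rad and angle between the z axis of brick_a_center and the z axis of hearth, either way round below 0.06 rad and contact force between the fingers and brick_a below 0.1 N and linear speed of brick_a below 0.03 m/s) and (x of brick_b_center in the frame of hearth between -0.007 and 0.007 m and y of brick_b_center in the frame of hearth between -0.034 and -0.018 m and z of brick_b_center in the frame of hearth between 0.05 and 0.058 m and angle between the x axis of brick_b_center and the y axis of hearth, either way round below 0.09 rad and angle between the z axis of brick_b_center and the z axis of hearth, either way round below 0.06 rad and contact force between the fingers and brick_b below 0.1 N and linear speed of brick_b below 0.03 m/s))) and value of joint keeper below 0.6 rad), for 0.2 s.
At the end, for the whole second after the job is handed in: Both thick bricks lie released, at rest and flat (within 0.06 rad) in the two free places of the top course, one in each: within 8 mm along the wall, 7 mm across it, 4 mm in height and 0.09 rad of the wall's line; and the keeper stands across their joint within 0.1 rad of its stop (joint over 1.47) ((((x of brick_a_center in the frame of hearth between -0.007 and 0.007 m and y of brick_a_center in the frame of hearth between -0.034 and -0.018 m and z of brick_a_center in the frame of hearth between 0.05 and 0.058 m and angle between the x axis of brick_a_center and the y axis of hearth, either way round below 0.09 rad and angle between the z axis of brick_a_center and the z axis of hearth, either way round below 0.06 rad and contact force between the fingers and brick_a below 0.1 N and linear speed of brick_a below 0.03 m/s) and (x of brick_b_center in the frame of hearth between -0.007 and 0.007 m and y of brick_b_center in the frame of hearth between 0.07 and 0.086 m and z of brick_b_center in the frame of hearth between 0.05 and 0.058 m and angle between the x axis of brick_b_center and the y axis of hearth, either way round below 0.09 rad and angle between the z axis of brick_b_center and the z axis of hearth, either way round below 0.06 rad and contact force between the fingers and brick_b below 0.1 N and linear speed of brick_b below 0.03 m/s)) or ((x of brick_a_center in the frame of hearth between -0.007 and 0.007 m and y of brick_a_center in the frame of hearth between 0.07 and 0.086 m and z of brick_a_center in the frame of hearth between 0.05 and 0.058 m and angle between the x axis of brick_a_center and the y axis of hearth, either way round below 0.09 rad and angle between the z axis of brick_a_center and the z axis of hearth, either way round below 0.06 rad and contact force between the fingers and brick_a below 0.1 N and linear speed of brick_a below 0.03 m/s) and (x of brick_b_center in the frame of hearth between -0.007 and 0.007 m and y of brick_b_center in the frame of hearth between -0.034 and -0.018 m and z of brick_b_center in the frame of hearth between 0.05 and 0.058 m and angle between the x axis of brick_b_center and the y axis of hearth, either way round below 0.09 rad and angle between the z axis of brick_b_center and the z axis of hearth, either way round below 0.06 rad and contact force between the fingers and brick_b below 0.1 N and linear speed of brick_b below 0.03 m/s))) and value of joint keeper above 1.47 rad); the robot touches nothing.
It fails at once if a brick is dropped (falls free at over 0.5 m/s) ((linear speed of brick_a above 0.5 m/s and contact force between the fingers and brick_a below 0.05 N) or (linear speed of brick_b above 0.5 m/s and contact force between the fingers and brick_b below 0.05 N)).
It fails at once if the split brick, crucible, jar, screwdriver, brush or tin is moved by more than 30 mm (distance of any of split, crucible, flux_jar, screwdriver, brush, tin from where it was at the start of the episode above 0.03 m).
It also fails if it takes over 70 s, if anything falls off the work surface, if the arm or the gripper's body presses on something with over 40 N, if the wrist force passes 120 N, or if a joint passes its speed limit or range.

## Working session

There is one attempt and no reset: what is moved stays moved. The work goes in short steps, Python scripts to look and compute and a tool call to move; the robot and the scene stay as the last step left them, time stands still between calls to the robot, and variables do not carry over. Pictures are saved under pics/ and viewed, at most 10 in all, crops included, and the job is handed in when it is done.

Besides the shell and the picture viewer there is one more tool, called after "Request:" by a JSON object that holds its "fn" and its "kwargs", one argument or row to a line. arm_command: Moves the arm, as the interface text tells. Shift numbers are shares of 500 mm and turn numbers shares of 120 degrees, none past 1 either way. Its arguments: {"type":"object","properties":{"commands":{"type":"array","items":{"type":"number"}},"newtons":{"type":"number"}},"required":["commands"]}

```bash
ls; mkdir -p pics; python3 - <<'E'
from rig import env, optics
import cv2,json
s=env.observe(); print(s)
for n in("scene","top"):
    d=optics.get_image(n); cv2.imwrite(f"pics/{n}0.png",d["image"][:,:,::-1]); print(n,d["intrinsics"],d["origin"],d["orientation"])
E
```

```text
pics
{'time_s': 0.0, 'q': array([-8.05742149e+01,  2.18421585e+01,  7.43881510e+01, -2.15208229e-04,
        8.38590915e+01, -1.23356209e+01]), 'qvel': array([ 0.0393739 , -0.0553092 ,  0.02714027,  0.08701534, -0.13187281,
        0.01834578]), 'joint_efforts': array([ 4.72483691e-03, -4.48456657e+01, -2.31273168e+01,  4.92861466e-05,
        4.75325374e-03, -1.59773208e-05]), 'position': array([ 0.2038582 , -0.51051319,  0.24968082]), 'tool_rot': array([[ 9.28735659e-01,  3.70742510e-01, -2.59220962e-04],
       [ 3.70742454e-01, -9.28734443e-01,  1.53866191e-03],
       [ 3.29699943e-04, -1.52511440e-03, -9.99998783e-01]]), 'ft_force': array([-0.91089157, -0.28917223, -0.26781351]), 'wrist_torque': array([-0.02747545, -0.02336075,  0.0084733 ]), 'gripper_force': 0.0, 'grip_width': 0.08541116829437799}
scene [[382.90356685   0.         320.58049123]
 [  0.         382.90356685 196.59724528]
 [  0.           0.           1.        ]] [ 1.09793938 -0.47570023  0.70961491] [[ 6.84157346e-01  4.69522149e-01 -5.58101852e-01]
 [ 7.29334392e-01 -4.40160500e-01  5.23765290e-01]
 [ 2.65014324e-04 -7.65380746e-01 -6.43577691e-01]]
top [[377.06988708   0.         310.84803621]
 [  0.         377.06988708 192.80377052]
 [  0.           0.           1.        ]] [0.39711082 0.03601459 1.10385601] [[-0.01563665 -0.98348202  0.1803292 ]
 [-0.99981703  0.01339196 -0.01365857]
 [ 0.01101799 -0.18050978 -0.98351148]]
```

View pics/scene0.png

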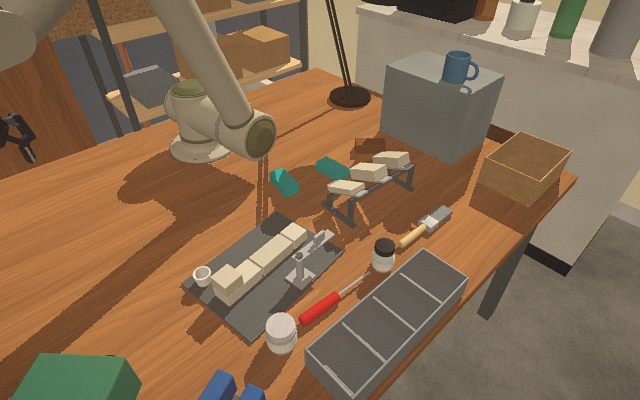

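View pics/top0.png

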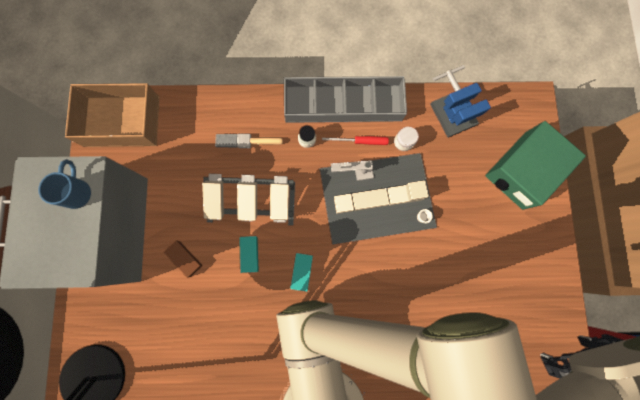

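The scene picture shows the rack with three cream bricks at (346,187), (368,172) and (391,159). The turquoise and brown blocks at (285,181), (332,168) and (370,146) are look-alikes lying on the bench. In the top view the rack bricks are at (213,198), (248,198) and (281,198), the wall runs from (335,203) to (428,190), and the keeper is near (352,168). An enlarged crop should show which brick is the thin split.

```bash
python3 - <<'E'
import cv2,numpy as np
s=cv2.imread("pics/scene0.png");t=cv2.imread("pics/top0.png")
r=lambda im,x,y,w,h,k:cv2.resize(im[y:y+h,x:x+w],None,fx=k,fy=k,interpolation=cv2.INTER_CUBIC)
a=r(s,315,140,110,90,3.6);b=r(s,180,210,170,140,2.35)
c=r(t,195,165,110,65,3.6);d=r(t,315,150,130,95,3)
C=np.zeros((600,800,3),np.uint8)
for im,x,y in((a,0,0),(b,400,0),(c,0,330),(d,400,330)):
    h=min(im.shape[0],600-y);w=min(im.shape[1],800-x);C[y:y+h,x:x+w]=im[:h,:w]
cv2.imwrite("pics/crop0.png",C)
E
```

```text
(no output)
```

View pics/crop0.png

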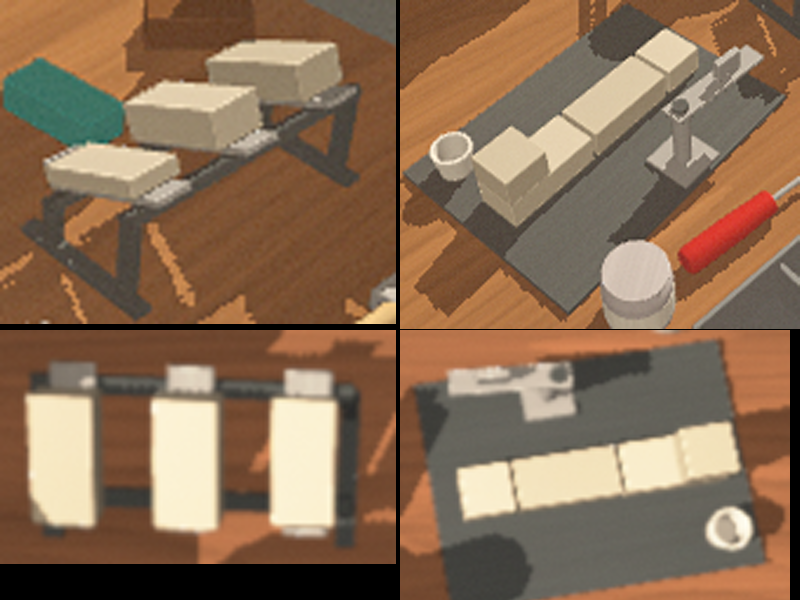

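The crops confirm that the nearest brick in the scene view, at (346,187) and top (281,198), is the thin split. The thick bricks are at top (213,198) and (248,198). Next I'll measure them.

```bash
cat > h.py <<'E'
import numpy as np,cv2
from rig import env,optics
def ray(d,uv):
    v=np.array([*uv,1.]);r=d["orientation"]@np.linalg.solve(d["intrinsics"],v);return np.array(d["origin"]),r
def onz(d,uv,z):
    o,r=ray(d,uv);return o+r*(z-o[2])/r[2]
def onplane(d,uv,p,n):
    o,r=ray(d,uv);return o+r*(np.dot(n,p-o)/np.dot(n,r))
def proj(d,P):
    c=d["orientation"].T@(np.array(P)-d["origin"]);k=d["intrinsics"]@c;return k[:2]/k[2]
def cream(img,vmin=0,roi=None):
    h=cv2.cvtColor(img,cv2.COLOR_RGB2HSV)
    m=cv2.inRange(h,(12,15,max(vmin,1)),(40,110,255))
    if roi is not None:
        x,y,w,hh=roi;k=np.zeros_like(m);k[y:y+hh,x:x+w]=255;m&=k
    return m
E
python3 - <<'E'
from h import *
np.set_printoptions(precision=4,suppress=True)
d=optics.get_image("top");im=d["image"]
for roi in((195,165,105,65),(322,170,112,48)):
  for v in(225,):
    m=cream(im,v,roi)
    for c in cv2.findContours(m,cv2.RETR_EXTERNAL,cv2.CHAIN_APPROX_NONE)[0]:
        if cv2.contourArea(c)<80: continue
        r=cv2.minAreaRect(c);b=cv2.boxPoints(r);print(v,cv2.contourArea(c),r[0],b.round(1).tolist())
        z=.086 if roi[0]<200 else .038
        print("  world",onz(d,r[0],z),[onz(d,p,z)[:2].round(4).tolist() for p in b])
print(cv2.cvtColor(im,cv2.COLOR_RGB2HSV)[195:200:4,322:436:4].tolist())
print(cv2.cvtColor(im,cv2.COLOR_RGB2HSV)[198:199,198:300:3].tolist())
E
```

```text
225 537.0 (278.5, 201.5) [[270.0, 184.0], [287.0, 184.0], [287.0, 219.0], [270.0, 219.0]]
  world [0.5608 0.1106 0.086 ] [[0.6099, 0.1339], [0.6093, 0.0872], [0.5125, 0.0876], [0.5132, 0.1336]]
225 560.5 (245.5, 202.0) [[237.0, 184.0], [254.0, 184.0], [254.0, 220.0], [237.0, 220.0]]
  world [0.5607 0.2005 0.086 ] [[0.6111, 0.2246], [0.6105, 0.1779], [0.5111, 0.1768], [0.5117, 0.2226]]
225 521.5 (211.19439697265625, 200.52598571777344) [[202.3000030517578, 183.10000610351562], [219.0, 182.5], [220.10000610351562, 218.0], [203.39999389648438, 218.5]]
  world [0.566  0.2939 0.086 ] [[0.615, 0.3198], [0.6159, 0.2742], [0.5178, 0.2684], [0.517, 0.3132]]
225 232.5 (343.2837829589844, 202.7027130126953) [[333.8999938964844, 196.1999969482422], [350.1000061035156, 193.5], [352.70001220703125, 209.1999969482422], [336.5, 211.89999389648438]]
  world [ 0.5625 -0.0712  0.038 ] [[0.5818, -0.0447], [0.589, -0.0916], [0.5433, -0.0975], [0.5362, -0.051]]
225 478.0 (370.09869384765625, 198.45811462402344) [[352.0, 193.39999389648438], [385.79998779296875, 188.10000610351562], [388.20001220703125, 20
[... 1167 characters left out ...]
2, 58, 239], [23, 45, 249], [22, 46, 249], [22, 45, 249], [22, 47, 249], [19, 68, 229], [17, 72, 190], [18, 69, 144], [17, 66, 136], [21, 26, 99], [14, 71, 101], [11, 151, 197]]]
[[[11, 144, 124], [11, 149, 123], [22, 55, 246], [22, 53, 248], [21, 54, 247], [21, 53, 247], [21, 53, 247], [21, 53, 247], [17, 70, 98], [11, 151, 120], [11, 150, 122], [12, 148, 121], [11, 150, 121], [20, 73, 227], [22, 39, 252], [23, 40, 252], [23, 41, 251], [23, 42, 251], [23, 43, 251], [17, 73, 172], [11, 147, 120], [11, 148, 122], [11, 149, 123], [11, 151, 137], [20, 77, 244], [23, 40, 252], [23, 40, 251], [23, 41, 252], [23, 41, 251], [23, 42, 251], [15, 84, 140], [30, 17, 61], [11, 109, 94], [11, 150, 117]]]
```

```bash
python3 - <<'E'
from h import *
np.set_printoptions(precision=4,suppress=True)
d=optics.get_image("scene");t=optics.get_image("top");im=d["image"]
H=cv2.cvtColor(im,cv2.COLOR_RGB2HSV)
print(H[140:200:3,368].tolist());print(H[140:200:3,391].tolist())
P=lambda c:np.hstack([c["intrinsics"]@c["orientation"].T, -(c["intrinsics"]@c["orientation"].T@c["origin"])[:,None]]) if 0 else None
def tri(a,ua,b,ub):
    o1,r1=ray(a,ua);o2,r2=ray(b,ub);A=np.c_[r1,-r2];k=np.linalg.lstsq(A,o2-o1,rcond=None)[0]
    p,q=o1+k[0]*r1,o2+k[1]*r2;return (p+q)/2,np.linalg.norm(p-q)
top=[(278.5,201.5),(245.5,202.),(211.2,200.5)]
cs=[]
for v in(195,205,215):
  m=cream(im,v,(322,145,95,55))
  for c in cv2.findContours(m,cv2.RETR_EXTERNAL,cv2.CHAIN_APPROX_NONE)[0]:
    if cv2.contourArea(c)<60: continue
    M=cv2.moments(c);q=cv2.approxPolyDP(cv2.convexHull(c),3,True)[:,0]
    cen=(M["m10"]/M["m00"],M["m01"]/M["m00"]);print(v,M["m00"],np.array(cen),q.tolist(),[ (tri(d,cen,t,u)) for u in top if tri(d,cen,t,u)[1]<.015])
# wall check
O=np.array([.5774,-.1743]);th=np.radians(8.2);R=np.array([[np.cos(th),-np.sin(th)],[np.sin(th),np.cos(th)]])
for p in((-24,-128,70),(-24,-80,70),(24,-128,70),(24,128,38),(-24,128,38),(24,-24,38)):
    w=[*(O+R@np.array(p[:2])/1000),p[2]/1000];print(p,proj(d,w),proj(t,w))
E
```

```text
[[12, 155, 97], [12, 146, 98], [11, 155, 105], [12, 153, 102], [11, 150, 102], [13, 149, 125], [13, 150, 126], [14, 156, 116], [18, 58, 230], [18, 57, 227], [17, 67, 189], [19, 73, 150], [18, 76, 151], [18, 72, 152], [11, 134, 118], [11, 138, 116], [12, 59, 74], [20, 52, 89], [11, 88, 96], [14, 153, 125]]
[[12, 145, 125], [12, 146, 124], [12, 155, 117], [13, 156, 121], [19, 63, 220], [20, 65, 217], [17, 73, 146], [18, 73, 144], [20, 78, 140], [18, 76, 147], [14, 146, 115], [15, 162, 121], [20, 40, 134], [13, 45, 91], [13, 155, 122], [13, 161, 128], [12, 148, 121], [12, 154, 126], [13, 153, 120], [11, 147, 127]]
195 176.5 [345.5958 184.3494] [[362, 183], [352, 189], [328, 184], [339, 180]] [(array([0.563 , 0.1129, 0.0846]), np.float64(0.00574034439867482))]
195 143.0 [367.5455 166.2261] [[385, 164], [374, 170], [350, 168], [359, 163]] [(array([0.5606, 0.2006, 0.0989]), np.float64(0.005894106644666586))]
195 115.0 [390.2522 154.0217] [[407, 152], [398, 157], [373, 156], [386, 151]] [(array([0.5658, 0.2925, 0.0993]), np.float64(0.005319386919553944))]
205 168.0 [345.3869 184.3502] [[362
[... 487 characters left out ...]
9]] [(array([0.5628, 0.1127, 0.0847]), np.float64(0.005437818307629394))]
215 133.0 [367.3233 166.2519] [[384, 164], [374, 170], [351, 168], [359, 163]] [(array([0.5604, 0.2004, 0.0988]), np.float64(0.005289445801385613))]
215 104.5 [390.3604 154.11  ] [[407, 152], [398, 157], [375, 156], [381, 152]] [(array([0.566 , 0.2927, 0.0989]), np.float64(0.005563399300110529))]
(-24, -128, 70) [207.3202 277.119 ] [427.6749 196.4414]
(-24, -80, 70) [225.1984 263.0967] [410.8823 199.0916]
(24, -128, 70) [222.5541 289.0796] [424.0468 179.8466]
(24, 128, 38) [305.264  229.9126] [333.6686 195.8001]
(-24, 128, 38) [290.8037 221.4972] [336.5116 212.1898]
(24, -24, 38) [261.1281 267.6782] [385.5166 187.7023]
```

```bash
python3 - <<'E'
from h import *
np.set_printoptions(precision=4,suppress=True)
t=optics.get_image("top");s=optics.get_image("scene")
c25,s25=np.cos(np.radians(25)),np.sin(np.radians(25))
m=cream(t["image"],200,(195,165,105,65))
for yaw in(-3,):
  n=np.array([-s25*np.cos(np.radians(yaw)),-s25*np.sin(np.radians(yaw)),c25])
  for c in cv2.findContours(m,cv2.RETR_EXTERNAL,cv2.CHAIN_APPROX_NONE)[0]:
    if cv2.contourArea(c)<80: continue
    r=cv2.minAreaRect(c);zc=.0845 if r[0][0]>265 else .099
    p0=onz(t,r[0],zc)
    W=np.array([onplane(t,p,p0,n) for p in c[:,0].astype(float)])
    ex=np.array([c25*np.cos(np.radians(yaw)),c25*np.sin(np.radians(yaw)),s25]);ey=np.cross(n,ex)
    L=((W-p0)@np.c_[ex,ey]*1000).astype(np.float32)
    q=cv2.minAreaRect(L);cen=p0+(ex*q[0][0]+ey*q[0][1])/1000
    # side-edge line fits
    mid=np.abs(L[:,0]-q[0][0])<35; sl=[]
    for sg in(1,-1):
        k=mid&(sg*(L[:,1]-q[0][1])>5); sl.append(np.degrees(np.arctan(np.polyfit(L[k,0],L[k,1],1)[0])))
    print("topface",cen,"size",q[1],"ang",q[2],"edges",sl,"center",cen-.016*n)
# wall corners in scene
m=cream(s["image"],190,(195,215,115,90))
for c in cv2.findContours(m,cv2.RETR_EXTERNAL,cv2.CHAIN_APPROX_NONE)[0]:
    if cv2.contourArea(c)>60: print(cv2.contourArea(c),cv2.approxPolyDP(cv2.convexHull(c),2.5,True)[:,0].tolist())
E
```

```text
topface [0.5577 0.111  0.0842] size (105.43073272705078, 46.98640060424805) ang 1.2610806226730347 edges [np.float64(0.6104234262054273), np.float64(1.2610809939333918)] center [0.5644 0.1106 0.0697]
topface [0.5578 0.1985 0.0986] size (45.87542724609375, 100.59434509277344) ang 89.99811553955078 edges [np.float64(2.421131146015426), np.float64(-0.0018825984005056686)] center [0.5646 0.1981 0.0841]
topface [0.5634 0.29   0.0987] size (98.40834045410156, 47.3500862121582) ang 0.3300434947013855 edges [np.float64(-0.02706579582235173), np.float64(0.15643591340775873)] center [0.5701 0.2896 0.0842]
162.0 [[209, 268], [207, 277], [195, 278], [197, 267]]
652.0 [[260, 268], [244, 283], [225, 287], [211, 277], [226, 264], [247, 259]]
60.5 [[309, 243], [309, 253], [299, 261], [300, 250]]
584.5 [[291, 241], [264, 266], [249, 257], [277, 234]]
226.5 [[291, 223], [305, 229], [294, 240], [281, 232]]
```

```bash
cat >> h.py <<'E'
from scipy.spatial.transform import Rotation as Ro
def Rrack(yaw,tilt=25.):   # tool x up-slope, z into the slope
    return Ro.from_euler('z',yaw,degrees=True).as_matrix()@Ro.from_euler('y',-tilt,degrees=True).as_matrix()@np.diag([1.,-1,-1])
def Rwall(h): # tool y along hearth +x, z down
    c,s=np.cos(np.radians(h)),np.sin(np.radians(h));y=np.array([c,s,0]);z=np.array([0,0,-1.]);return np.c_[np.cross(y,z),y,z]
def go(p,R,s=None):
    s=s or env.observe();T=s["tool_rot"];d=T.T@(np.array(p)-s["position"])/.5
    r=Ro.from_matrix(T.T@R).as_rotvec()/np.radians(120);print("t",round(s["time_s"],2),"cmd",np.r_[d,r].round(4).tolist(),"rows",np.linalg.norm(d)*.5/.0417,np.linalg.norm(r)*120/7.16)
E
python3 -c "
from h import *
R=Rrack(-2.5);n=-R[:,2];print(R.round(3))
go(np.array([.566,.199,.084])+.106*n,R)"
```

```text
[[ 0.905 -0.044  0.422]
 [-0.04  -0.999 -0.018]
 [ 0.423  0.    -0.906]]
t 0.35 cmd [1.1172, -1.0867, 0.1406, -0.0442, 0.2052, 0.1989] rows 18.762794118040926 4.846572469247861
```

Request:
{"fn": "arm_command", "kwargs": {
  "commands": [-0.6,0.8,-0.8,0,-0.044,0.205,0.199,-0.6,0.8,-0.8,0,-0.044,0.205,0.199,-0.6,0.8,-0.8,0,-0.044,0.205,0.199,-0.6,0.8,-0.8,0,-0.044,0.205,0.199,-0.6,0.8,-0.8,0,-0.044,0.205,0.199,-0.6,0.8,-0.8,0,-0.044,0.205,0.199,-0.6,0.8,-0.8,0,-0.044,0.205,0.199,-0.6,0.8,-0.8,0,-0.044,0.205,0.199,-0.6,0.8,-0.8,0,-0.044,0.205,0.199,-0.6,0.8,-0.8,0,-0.044,0.205,0.199,-0.6,0.8,-0.8,0,-0.044,0.205,0.199,-0.6,0.8,-0.8,0,-0.044,0.205,0.199],
  "newtons": 40
}}

```text
time_s: 1.35
position: [0.4002, -0.0525, 0.2508]
tool_rot: [[0.905, -0.044, 0.423], [-0.04, -0.999, -0.019], [0.424, 0.0, -0.906]]
ft_force: [1.0, -1.7, -1.2]
grip_width: 0.0689
gripper_force: 0.0
```

```bash
python3 -c "
from h import *
R=Rrack(-2.5);n=-R[:,2]
go(np.array([.566,.199,.084])+.106*n,R)"
```

```text
t 1.35 cmd [0.139, -0.5171, 0.2211, 0.0002, -0.0006, -0.0001] rows 6.946381199931728 0.010314462966237857
```

Request:
{"fn": "arm_command", "kwargs": {
  "commands": [-0.6,0.139,-0.517,0.221,0,0,0,-0.6,0.139,-0.517,0.221,0,0,0,-0.6,0.139,-0.517,0.221,0,0,0,-0.6,0.139,-0.517,0.221,0,0,0,-0.6,0.139,-0.517,0.221,0,0,0,-0.6,0.139,-0.517,0.221,0,0,0,-0.6,0.139,-0.517,0.221,0,0,0,-0.6,0.139,-0.517,0.221,0,0,0,-0.6,0.139,-0.517,0.221,0,0,0,-0.6,0.139,-0.517,0.221,0,0,0]
}}

```text
time_s: 2.18
position: [0.5205, 0.1987, 0.1794]
tool_rot: [[0.906, -0.043, 0.421], [-0.039, -0.999, -0.018], [0.421, 0.0, -0.907]]
ft_force: [-0.3, -1.1, -0.1]
grip_width: 0.0684
gripper_force: 0.0
```

```bash
python3 - <<'E'
from h import *
R=Rrack(-2.5);n=-R[:,2]
go(np.array([.566,.199,.084])+.106*n,R)
C=np.zeros((600,800,3),np.uint8)
for i,(nm,x,y) in enumerate((("scene",320,110),("top",195,120))):
    d=optics.get_image(nm);im=np.ascontiguousarray(d["image"][:,:,::-1]);p=env.observe()["position"]
    z=cv2.resize(im[y:y+120,x:x+100],None,fx=4,fy=4,interpolation=cv2.INTER_CUBIC)
    for P in(p,p+.019*R[:,2]):
        u=(proj(d,P)-[x,y])*4;cv2.circle(z,tuple(u.astype(int)),3,(0,0,255),-1)
    C[:480,i*400:i*400+400]=z
cv2.imwrite("pics/c1.png",C)
E
```

```text
t 2.18 cmd [0.0018, -0.0046, -0.0007, 0.0, 0.0006, 0.0001] rows 0.059424372534335725 0.010839330771983584
```

View pics/c1.png

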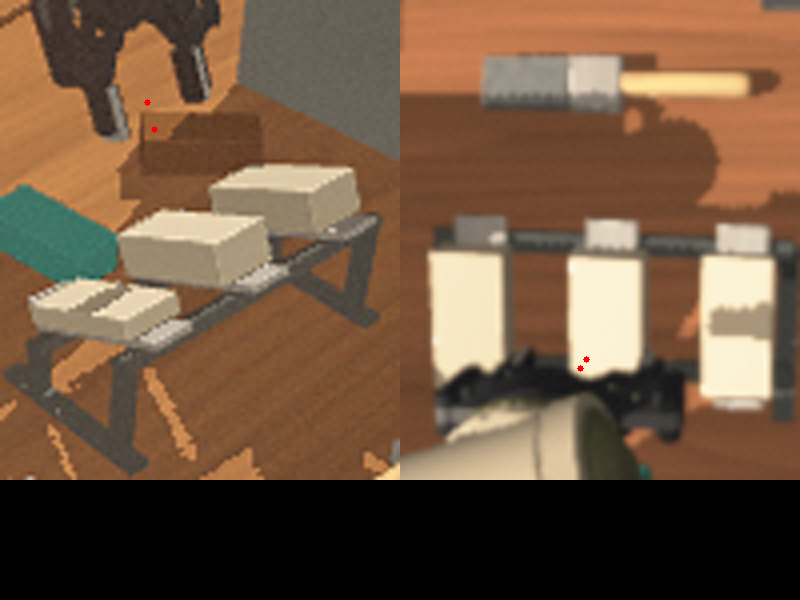

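The fingers straddle the middle brick: the tips' midpoint is about 1 px from where the kinematics put it. I'll descend along the tool axis.

Request:
{"fn": "arm_command", "kwargs": {
  "commands": [-0.6,0.002,-0.003,0.05,0,0,0,-0.6,0.002,-0.003,0.1,0,0,0,-0.6,0.002,-0.003,0.14,0,0,0,-0.6,0.002,-0.003,0.16,0,0,0,-0.6,0.002,-0.003,0.175,0,0,0,-0.6,0.002,-0.003,0.19,0,0,0,-0.6,0.002,-0.003,0.2,0,0,0,-0.6,0.002,-0.003,0.2,0,0,0,-0.6,0.002,-0.003,0.2,0,0,0]
}}

```text
time_s: 3.03
position: [0.564, 0.1985, 0.0897]
tool_rot: [[0.905, -0.044, 0.422], [-0.04, -0.999, -0.018], [0.423, -0.0, -0.906]]
ft_force: [-0.5, -0.0, 0.3]
grip_width: 0.0682
gripper_force: 0.0
```

```bash
python3 - <<'E'
from h import *
R=Rrack(-2.5);n=-R[:,2]
go(np.array([.566,.199,.084])+.006*n,R)
C=np.zeros((480,800,3),np.uint8)
for i,(nm,x,y) in enumerate((("scene",320,110),("top",195,120))):
    d=optics.get_image(nm);im=np.ascontiguousarray(d["image"][:,:,::-1])
    C[:480,i*400:i*400+400]=cv2.resize(im[y:y+120,x:x+100],None,fx=4,fy=4,interpolation=cv2.INTER_CUBIC)
cv2.imwrite("pics/c2.png",C)
E
```

```text
t 3.03 cmd [-0.0012, -0.0011, 0.0001, -0.0001, 0.0001, -0.0001] rows 0.01965807086693222 0.0027092694022647235
```

View pics/c2.png

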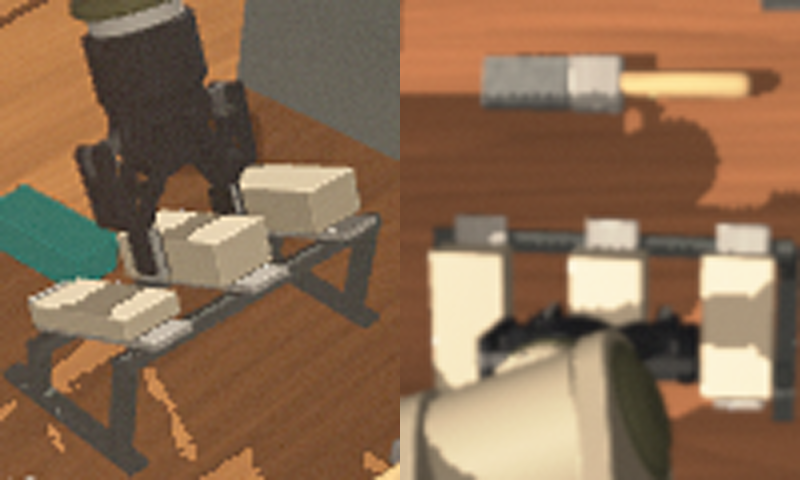

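The fingers stand on either side of the middle brick, near mid-length, and clear of both neighbours. I'll close on it.

Request:
{"fn": "arm_command", "kwargs": {
  "commands": [-0.2,0,0,0,0,0,0,0,0,0,0,0,0,0,0.3,0,0,0,0,0,0,0.3,0,0,0,0,0,0,0.3,0,0,0,0,0,0,0.3,0,0,0,0,0,0,0.3,0,0,0,0,0,0],
  "newtons": 60
}}

```text
time_s: 3.72
position: [0.5638, 0.1987, 0.0899]
tool_rot: [[0.905, -0.043, 0.422], [-0.04, -0.999, -0.018], [0.423, -0.0, -0.906]]
ft_force: [-3.7, 0.5, 6.0]
grip_width: 0.047
gripper_force: 62.6
```

Request:
{"fn": "arm_command", "kwargs": {
  "commands": [0.3,0,0,-0.02,0,0,0,0.3,0,0,-0.05,0,0,0,0.3,0,0,-0.1,0,0,0,0.3,0,0,-0.15,0,0,0,0.3,0,0,-0.2,0,0,0,0.3,0,0,-0.24,0,0,0,0.3,0,0,-0.24,0,0,0,0.3,0,0,-0.24,0,0,0]
}}

```text
time_s: 4.38
position: [0.513, 0.2008, 0.1987]
tool_rot: [[0.905, -0.044, 0.423], [-0.04, -0.999, -0.018], [0.423, -0.001, -0.906]]
ft_force: [0.4, -0.3, -2.9]
grip_width: 0.0472
gripper_force: 62.3
```

```bash
python3 - <<'E'
from h import *
d=optics.get_image("scene");im=np.ascontiguousarray(d["image"][:,:,::-1]);s=env.observe();T=s["tool_rot"];p=s["position"]
print(proj(d,p))
x,y=300,60
z=cv2.resize(im[y:y+150,x:x+150],None,fx=4,fy=4,interpolation=cv2.INTER_CUBIC)
# expected brick corners, centred 6 mm ahead of the tcp
for a in(-50,50):
  for b in(-24,24):
    for c in(-10,22):
      u=(proj(d,p+T@np.array([a,b,c])/1000)-[x,y])*4;cv2.circle(z,tuple(u.astype(int)),2,(0,0,255),-1)
cv2.imwrite("pics/c3.png",z)
E
```

```text
[355.81038835 128.23839272]
```

View pics/c3.png

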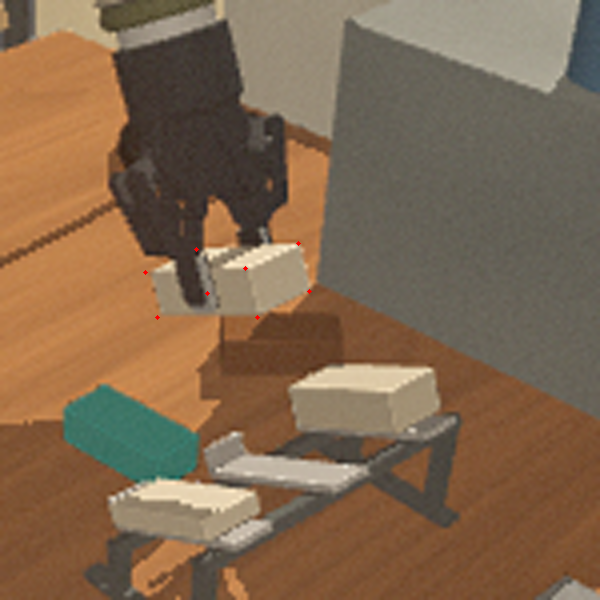

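The grip is good, and the brick matches the expected outline within about 1–2 px. Now I'll carry it over the wall.

```bash
python3 -c "
from h import *
go([.581,-.200,.2],Rwall(8.2))"
```

```text
t 4.43 cmd [0.1571, 0.7946, 0.0675, 0.1821, -0.1509, -0.8245] rows 9.745198629374006 14.37512648209811
```

Request:
{"fn": "arm_command", "kwargs": {
  "commands": [0.3,0.157,0.795,0.068,0.182,-0.151,-0.825,0.3,0.157,0.795,0.068,0.182,-0.151,-0.825,0.3,0.157,0.795,0.068,0.182,-0.151,-0.825,0.3,0.157,0.795,0.068,0.182,-0.151,-0.825,0.3,0.157,0.795,0.068,0.182,-0.151,-0.825,0.3,0.157,0.795,0.068,0.182,-0.151,-0.825,0.3,0.157,0.795,0.068,0.182,-0.151,-0.825,0.3,0.157,0.795,0.068,0.182,-0.151,-0.825,0.3,0.157,0.795,0.068,0.182,-0.151,-0.825,0.3,0.157,0.795,0.068,0.182,-0.151,-0.825,0.3,0.157,0.795,0.068,0.182,-0.151,-0.825,0.3,0.157,0.795,0.068,0.182,-0.151,-0.825]
}}

```text
time_s: 5.43
position: [0.5812, -0.2038, 0.1981]
tool_rot: [[0.373, 0.92, 0.122], [0.92, -0.383, 0.077], [0.118, 0.084, -0.989]]
ft_force: [0.2, 0.2, -1.5]
grip_width: 0.0472
gripper_force: 62.4
```

```bash
python3 -c "
from h import *
go([.581,-.200,.11],Rwall(8.2))"
```

```text
t 5.43 cmd [-0.0139, -0.018, 0.1748, 0.0543, -0.0443, -0.2539] rows 2.1140011478186915 4.415284739898093
```

Request:
{"fn": "arm_command", "kwargs": {
  "commands": [0.3,-0.014,-0.018,0.03,0.054,-0.044,-0.254,0.3,-0.014,-0.018,0.06,0.054,-0.044,-0.254,0.3,-0.014,-0.018,0.09,0.054,-0.044,-0.254,0.3,-0.014,-0.018,0.12,0.054,-0.044,-0.254,0.3,-0.014,-0.018,0.15,0.054,-0.044,-0.254,0.3,-0.014,-0.018,0.175,0.054,-0.044,-0.254,0.3,-0.014,-0.018,0.175,0.054,-0.044,-0.254,0.3,-0.014,-0.018,0.175,0.054,-0.044,-0.254]
}}

```text
time_s: 6.1
position: [0.5812, -0.1964, 0.1104]
tool_rot: [[-0.139, 0.99, 0.002], [0.99, 0.139, 0.002], [0.002, 0.002, -1.0]]
ft_force: [-0.1, -0.3, -1.9]
grip_width: 0.0476
gripper_force: 62.5
```

```bash
cat > chk.py <<'E'
import sys
from h import *
ty=float(sys.argv[1]);name=sys.argv[2];off=float(sys.argv[3])
O=np.array([.5774,-.1743]);th=np.radians(8.2);R2=np.array([[np.cos(th),-np.sin(th)],[np.sin(th),np.cos(th)]])
s=env.observe();T=s["tool_rot"];p=s["position"];print(p, R2.T@(p[:2]-O)*1000)
go([*(O+R2@[0,ty/1000]),p[2]],Rwall(8.2))
C=np.zeros((600,800,3),np.uint8)
for nm,x,y,w,h,f,X in(("scene",180,160,170,150,3,0),("top",325,140,110,90,2.6,511)):
    d=optics.get_image(nm);im=np.ascontiguousarray(d["image"][:,:,::-1])
    z=cv2.resize(im[y:y+h,x:x+w],None,fx=f,fy=f,interpolation=cv2.INTER_CUBIC)
    if nm=="scene":
      for a in(-50,50):
       for b in(-24,24):
        for c in(off-16,off+16):
         u=(proj(d,p+T@np.array([a,b,c])/1000)-[x,y])*f;cv2.circle(z,tuple(u.astype(int)),2,(0,0,255),-1)
      for q in((-24,-80,70),(24,-80,70),(24,-128,70),(-24,128,38),(24,128,38)):
        u=(proj(d,[*(O+R2@np.array(q[:2])/1000),q[2]/1000])-[x,y])*f;cv2.circle(z,tuple(u.astype(int)),2,(255,0,0),-1)
    z=z[:600,:800-X];C[:z.shape[0],X:X+z.shape[1]]=z
cv2.imwrite(f"pics/{name}.png",C)
E
python3 chk.py -26 c4 6
```

```text
[ 0.58116096 -0.19642555  0.11036748] [  0.5667639  -22.43576233]
t 6.1 cmd [-0.0071, -0.0011, -0.0, 0.0009, -0.0008, -0.0019] rows 0.08654719603844103 0.03786169283217853
```

View pics/c4.png

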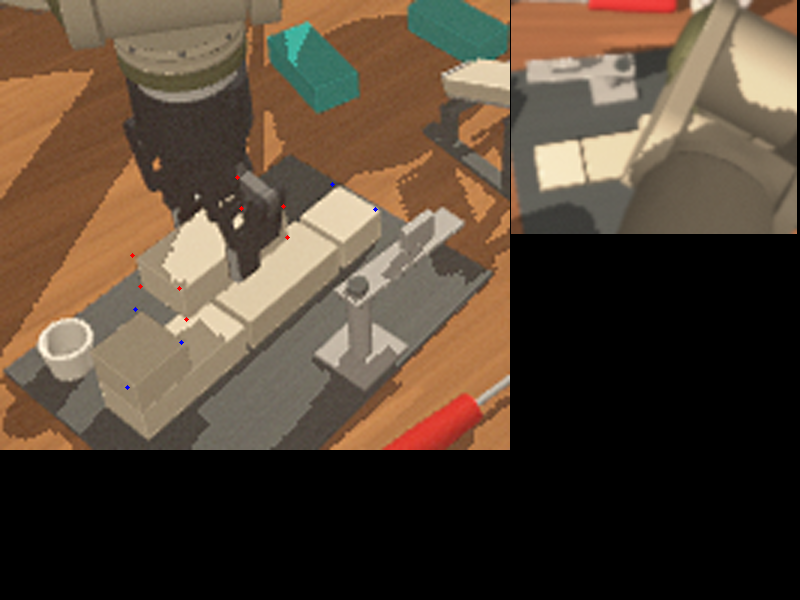

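In the scene view the held brick lines up over its place. The scene camera shows the wall and the brick shifted together by about 2 px, so I only correct a little: −3.6 mm along the wall and +1.5 mm across it. Then I lower it gently.

Request:
{"fn": "arm_command", "kwargs": {
  "commands": [0.3,-0.0075,0.003,0,0,0,0,0.3,-0.0075,0.003,0.03,0,0,0,0.3,-0.0075,0.003,0.06,0,0,0,0.3,-0.0075,0.003,0.075,0,0,0,0.3,-0.0075,0.003,0.085,0,0,0,0.3,-0.0075,0.003,0.092,0,0,0,0.3,-0.0075,0.003,0.095,0,0,0,0.3,-0.0075,0.003,0.098,0,0,0,0.3,-0.0075,0.003,0.098,0,0,0,0.3,-0.0075,0.003,0.098,0,0,0]
}}

```text
time_s: 7.03
position: [0.5846, -0.1992, 0.0713]
tool_rot: [[-0.14, 0.99, 0.01], [0.99, 0.14, -0.002], [-0.003, 0.01, -1.0]]
ft_force: [-17.8, 16.4, 56.4]
grip_width: 0.0471
gripper_force: 75.6
```

Contact came about 10 mm early, with 56 N. I'll back off and look.

Request:
{"fn": "arm_command", "kwargs": {
  "commands": [0.3,0,0,-0.045,0,0,0,0.3,0,0,-0.06,0,0,0,0.3,0,0,-0.06,0,0,0,0.3,0,0,-0.06,0,0,0]
}}

```text
time_s: 7.37
position: [0.5837, -0.2003, 0.0929]
tool_rot: [[-0.139, 0.99, 0.005], [0.99, 0.139, -0.0], [-0.001, 0.005, -1.0]]
ft_force: [-0.7, 0.4, -2.5]
grip_width: 0.0474
gripper_force: 68.4
```

```bash
python3 chk.py -26 c5 6; python3 - <<'E'
from h import *
d=optics.get_image("scene");im=d["image"][205:300,190:310,::-1]
cv2.imwrite("pics/c6.png",cv2.resize(im,None,fx=6,fy=6,interpolation=cv2.INTER_CUBIC))
E
```

```text
[ 0.58367749 -0.20027569  0.092948  ] [  2.5084259  -26.60547676]
t 7.37 cmd [0.0012, -0.005, -0.0, 0.0023, 0.0004, -0.0019] rows 0.0618816685727231 0.050799501736203394
```

View pics/c6.png

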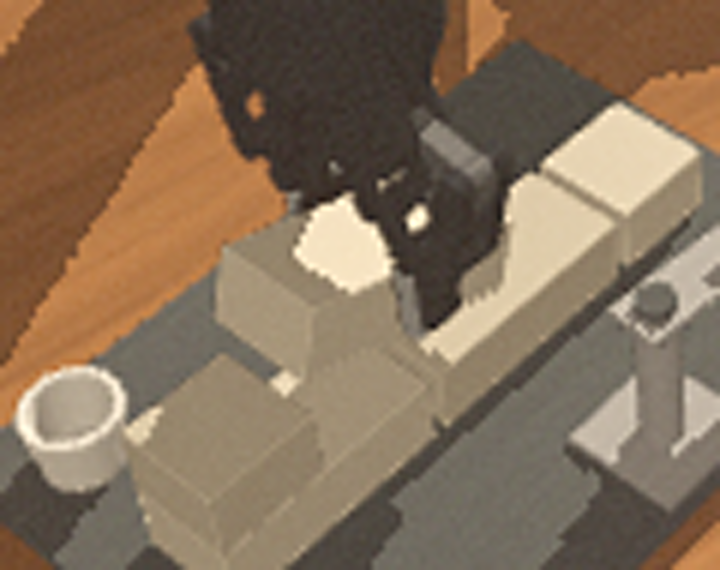

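```bash
python3 - <<'E'
from h import *
d=optics.get_image("scene")
O=np.array([.5774,-.1743]);th=np.radians(8.2);R2=np.array([[np.cos(th),-np.sin(th)],[np.sin(th),np.cos(th)]])
W=lambda q:np.array([*(O+R2@np.array(q[:2])/1000),q[2]/1000])
a=proj(d,W((-24,-80,70)));b=proj(d,W((24,-80,70)));print(a,b)
bias=(np.array([228,264.2])-a+np.array([244.2,274.2])-b)/2;print("bias",bias)
# on the plane x = const of each brick side face: read y,z
n=np.array([*R2[:,0],0])
for nm,uv,x in(("tR",(242.5,258),24),("bR",(241.7,267.5),24),("tL",(227.5,245.5),-24),("bL",(226.3,256.7),-24)):
    P=onplane(d,np.array(uv)-bias,W((x+2.5,0,0)),n);h=R2.T@(P[:2]-O)*1000;print(nm,h,P[2]*1000)
E
```

```text
[225.19841745 263.09671767] [240.39822486 274.22707611]
bias [3.30167885 0.53810311]
tR [ 26.5        -76.27674261] 121.31813001577018
bR [ 26.5        -82.69626386] 97.92170594473792
tL [-21.5        -73.75537172] 123.43459688495318
bL [-21.5        -82.61703121] 96.55568898876432
```

The brick's near end caught the half brick: it was about 4 mm off along its length, and it has pitched about 14° in the grip. I'll lay it back on its now empty rack arm and take a fresh, well-centred grip.

```bash
cat > rk.py <<'E'
from h import *
import sys
R0=Rrack(-2.5);n=-R0[:,2];ph=float(sys.argv[2])
c0=np.array([.5638,.1987,.0899])+R0@np.array([-3.5,0,5])/1000+R0[:,0]*.002
R=Rrack(-2.5,25+ph)
p=c0+n*float(sys.argv[1])/1000-R@np.array([-3.5,0,-7.5])/1000
print(p);go(p,R)
E
python3 rk.py 90 14
```

```text
[0.5339863  0.20000169 0.16267626]
t 7.57 cmd [0.8058, 0.0139, -0.1409, -0.2831, 0.2346, 0.8012] rows 9.810522822362119 14.77439313288619
```

Request:
{"fn": "arm_command", "kwargs": {
  "commands": [0.3,0,0,-0.08,0,0,0,0.3,0,0,-0.16,0,0,0,0.3,0,0,-0.22,0,0,0,0.3,0,0,-0.22,0,0,0,0.3,0,0,-0.22,0,0,0]
}}

```text
time_s: 7.98
position: [0.5834, -0.2001, 0.2038]
tool_rot: [[-0.139, 0.99, 0.006], [0.99, 0.139, -0.001], [-0.002, 0.006, -1.0]]
ft_force: [-0.0, 0.4, -2.2]
grip_width: 0.0475
gripper_force: 68.5
```

```bash
python3 rk.py 90 14
```

```text
[0.5339863  0.20000169 0.16267626]
t 7.98 cmd [0.8064, 0.0129, 0.0809, -0.281, 0.234, 0.802] rows 9.718734801920773 14.773040873698713
```

Request:
{"fn": "arm_command", "kwargs": {
  "commands": [0.3,0.806,0.013,0,-0.281,0.234,0.802,0.3,0.806,0.013,0,-0.281,0.234,0.802,0.3,0.806,0.013,0,-0.281,0.234,0.802,0.3,0.806,0.013,0,-0.281,0.234,0.802,0.3,0.806,0.013,0,-0.281,0.234,0.802,0.3,0.806,0.013,0,-0.281,0.234,0.802,0.3,0.806,0.013,0,-0.281,0.234,0.802,0.3,0.806,0.013,0,-0.281,0.234,0.802,0.3,0.806,0.013,0,-0.281,0.234,0.802,0.3,0.806,0.013,0,-0.281,0.234,0.802,0.3,0.806,0.013,0,-0.281,0.234,0.802,0.3,0.806,0.013,0,-0.281,0.234,0.802]
}}

```text
time_s: 8.98
position: [0.5318, 0.2024, 0.2006]
tool_rot: [[0.788, 0.341, 0.513], [0.347, -0.934, 0.087], [0.509, 0.11, -0.854]]
ft_force: [-0.1, -1.3, -2.0]
grip_width: 0.0473
gripper_force: 68.3
```

```bash
python3 rk.py 90 14
```

```text
[0.5339863  0.20000169 0.16267626]
t 8.98 cmd [-0.0367, -0.0024, 0.0666, -0.0648, 0.0571, 0.1838] rows 0.911878173008313 3.4032221471309128
```

Request:
{"fn": "arm_command", "kwargs": {
  "commands": [0.3,-0.037,-0.002,0.03,-0.065,0.057,0.184,0.3,-0.037,-0.002,0.067,-0.065,0.057,0.184,0.3,-0.037,-0.002,0.067,-0.065,0.057,0.184,0.3,-0.037,-0.002,0.067,-0.065,0.057,0.184,0.3,-0.037,-0.002,0.067,-0.065,0.057,0.184,0.3,-0.037,-0.002,0.067,-0.065,0.057,0.184]
}}

```text
time_s: 9.48
position: [0.5343, 0.1976, 0.1618]
tool_rot: [[0.778, -0.045, 0.627], [-0.034, -0.999, -0.029], [0.627, 0.002, -0.779]]
ft_force: [0.1, 0.4, -2.4]
grip_width: 0.0472
gripper_force: 68.3
```

```bash
python3 rk.py 10 14; python3 - <<'E'
from h import *
C=np.zeros((560,720,3),np.uint8)
for i,(nm,x,y) in enumerate((("scene",320,100),("top",200,130))):
    d=optics.get_image(nm);im=d["image"][:,:,::-1]
    C[:560,i*360:i*360+360]=cv2.resize(im[y:y+140,x:x+90],None,fx=4,fy=4,interpolation=cv2.INTER_CUBIC)
cv2.imwrite("pics/c7.png",C)
E
```

```text
[0.56776358 0.19852695 0.09017164]
t 9.48 cmd [-0.0379, -0.0051, 0.1535, 0.001, 0.0012, 0.0001] rows 1.8966028923873495 0.02573305763827184
```

View pics/c7.png

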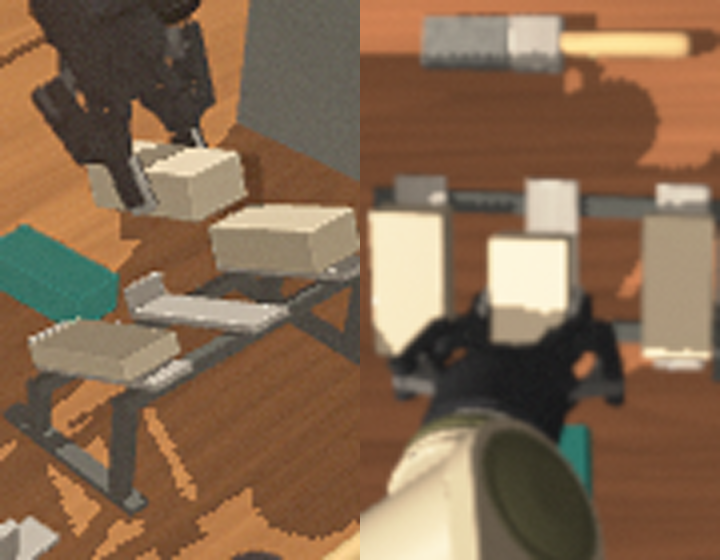

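The held brick looks parallel to its neighbour and sits over the empty arm. I've now viewed nine pictures, so I'll rely on measured numbers and keep the last view for the finish. Lowering it now.

Request:
{"fn": "arm_command", "kwargs": {
  "commands": [0.3,-0.01,-0.002,0.04,0,0,0,0.3,-0.02,-0.003,0.08,0,0,0,0.3,-0.03,-0.005,0.12,0,0,0,0.3,-0.035,-0.005,0.142,0,0,0,0.3,-0.038,-0.005,0.153,0,0,0,0.3,-0.038,-0.005,0.153,0,0,0]
}}

```text
time_s: 10.08
position: [0.569, 0.1977, 0.0918]
tool_rot: [[0.777, -0.041, 0.628], [-0.029, -0.999, -0.029], [0.629, 0.005, -0.778]]
ft_force: [-0.1, 1.0, -2.8]
grip_width: 0.0468
gripper_force: 68.9
```

```bash
python3 rk.py 4 14;python3 rk.py 0 14
```

```text
[0.57029688 0.19841634 0.08473379]
t 10.08 cmd [-0.0068, -0.0016, 0.0126, 0.0009, 0.0004, 0.0026] rows 0.17285020229867443 0.046453724646344605
[0.57198574 0.1983426  0.08110856]
t 10.08 cmd [-0.0088, -0.0016, 0.0204, 0.0009, 0.0004, 0.0026] rows 0.26646374511135285 0.046453724646344605
```

Request:
{"fn": "arm_command", "kwargs": {
  "commands": [0.3,-0.003,-0.001,0.006,0,0,0,0.3,-0.006,-0.001,0.012,0,0,0,0.3,-0.006,-0.001,0.012,0,0,0]
}}

```text
time_s: 10.33
position: [0.5698, 0.1981, 0.0902]
tool_rot: [[0.773, -0.041, 0.633], [-0.028, -0.999, -0.03], [0.634, 0.005, -0.773]]
ft_force: [-30.6, -6.0, 39.0]
grip_width: 0.0472
gripper_force: 75.1
```

Request:
{"fn": "arm_command", "kwargs": {
  "commands": [0.3,0.003,0,-0.006,0,0,0,0.3,0.003,0,-0.008,0,0,0]
}}

```text
time_s: 10.5
position: [0.5696, 0.1985, 0.0918]
tool_rot: [[0.775, -0.041, 0.631], [-0.03, -0.999, -0.029], [0.632, 0.003, -0.775]]
ft_force: [0.2, -0.1, -2.6]
grip_width: 0.0472
gripper_force: 69.1
```

```bash
cat > sc.py <<'E'
from h import *
d=optics.get_image("scene");im=d["image"]
for lo,hi in((195,255),(125,180)):
  hs=cv2.cvtColor(im,cv2.COLOR_RGB2HSV);m=cv2.inRange(hs,(12,30,lo),(30,110,hi));k=np.zeros_like(m);k[145:200,322:416]=255;m&=k
  for c in cv2.findContours(m,cv2.RETR_EXTERNAL,cv2.CHAIN_APPROX_NONE)[0]:
    if cv2.contourArea(c)>35: print(lo,cv2.contourArea(c),cv2.approxPolyDP(cv2.convexHull(c),2,True)[:,0].tolist())
E
python3 sc.py; python3 - <<'E'
import cv2,sys
sys.argv=['']
im=cv2.imread("pics/scene0.png")
import numpy as np
hs=cv2.cvtColor(im,cv2.COLOR_BGR2HSV);m=cv2.inRange(hs,(12,30,125),(30,110,180));k=np.zeros_like(m);k[145:200,322:416]=255;m&=k
print("orig")
for c in cv2.findContours(m,cv2.RETR_EXTERNAL,cv2.CHAIN_APPROX_NONE)[0]:
    if cv2.contourArea(c)>35: print(cv2.contourArea(c),cv2.approxPolyDP(cv2.convexHull(c),2,True)[:,0].tolist())
E
```

```text
195 65.0 [[363, 183], [352, 189], [342, 188], [354, 182]]
195 65.0 [[386, 164], [375, 170], [365, 169], [376, 163]]
195 105.0 [[378, 156], [386, 151], [407, 152], [398, 157]]
125 273.5 [[327, 185], [331, 182], [353, 181], [364, 184], [367, 192], [360, 196], [329, 192]]
125 49.5 [[351, 169], [355, 170], [359, 179], [353, 179]]
125 611.0 [[408, 152], [413, 164], [384, 182], [362, 179], [362, 165], [378, 157]]
orig
178.5 [[367, 192], [360, 196], [329, 191], [327, 185], [364, 184]]
726.5 [[413, 164], [384, 182], [353, 179], [349, 169], [372, 156], [408, 152]]
```

The brick's corners are now within 1 px of where it lay at the start, so it is seated again. Releasing it.

Request:
{"fn": "arm_command", "kwargs": {
  "commands": [-0.3,0,0,0,0,0,0,-0.5,0,0,0,0,0,0,-0.5,0,0,0,0,0,0,-0.5,0,0,-0.04,0,0,0,-0.5,0,0,-0.1,0,0,0,-0.5,0,0,-0.16,0,0,0,-0.5,0,0,-0.16,0,0,0,-0.5,0,0,-0.16,0,0,0]
}}

```text
time_s: 11.22
position: [0.5192, 0.2013, 0.1542]
tool_rot: [[0.773, -0.042, 0.633], [-0.031, -0.999, -0.028], [0.633, 0.002, -0.774]]
ft_force: [-0.2, 0.3, -0.5]
grip_width: 0.0641
gripper_force: 0.0
```

```bash
python3 sc.py; python3 - <<'E'
from h import *
t=optics.get_image("top");m=cream(t["image"],200,(225,165,40,40))
for c in cv2.findContours(m,cv2.RETR_EXTERNAL,cv2.CHAIN_APPROX_NONE)[0]:
    if cv2.contourArea(c)>60: print("top",cv2.contourArea(c),cv2.approxPolyDP(cv2.convexHull(c),2,True)[:,0].tolist())
im=cv2.imread("pics/top0.png")[:,:,::-1];m=cream(np.ascontiguousarray(im),200,(225,165,40,60))
for c in cv2.findContours(m,cv2.RETR_EXTERNAL,cv2.CHAIN_APPROX_NONE)[0]:
    if cv2.contourArea(c)>60: print("orig",cv2.contourArea(c),cv2.approxPolyDP(cv2.convexHull(c),2,True)[:,0].tolist())
E
```

```text
195 99.0 [[363, 183], [352, 189], [338, 187], [351, 181]]
195 144.0 [[385, 164], [375, 170], [351, 168], [360, 163]]
195 115.0 [[407, 152], [398, 157], [373, 156], [386, 151]]
125 226.0 [[367, 192], [358, 197], [330, 192], [327, 185], [344, 180], [364, 184]]
125 728.5 [[413, 164], [384, 182], [353, 179], [350, 169], [372, 157], [408, 152]]
top 361.5 [[254, 184], [254, 204], [238, 204], [237, 184]]
orig 579.0 [[238, 184], [254, 185], [254, 220], [238, 219]]
```

```bash
python3 -c "
from h import *
R=Rrack(-2.5);n=-R[:,2];g=np.array([.5638,.1987,.0899])-.0025*R[:,0];print(g)
go(g+.08*n,R)"
```

```text
[0.56153639 0.19879883 0.08884345]
t 11.32 cmd [0.0238, 0.0007, -0.0034, 0.0008, -0.1178, 0.0011] rows 0.2883328492810737 1.9744461430851064
```

Request:
{"fn": "arm_command", "kwargs": {
  "commands": [-0.6,0.024,0.001,-0.003,0.001,-0.118,0.001,-0.6,0.024,0.001,-0.003,0.001,-0.118,0.001,-0.6,0.024,0.001,-0.003,0.001,-0.118,0.001,-0.6,0.024,0.001,-0.003,0.001,-0.118,0.001,-0.6,0.024,0.001,-0.003,0.001,-0.118,0.001]
}}

```text
time_s: 11.73
position: [0.5282, 0.1995, 0.1607]
tool_rot: [[0.905, -0.045, 0.423], [-0.04, -0.999, -0.02], [0.423, 0.001, -0.906]]
ft_force: [-0.3, -0.5, -0.1]
grip_width: 0.0685
gripper_force: 0.0
```

```bash
python3 -c "
from h import *
R=Rrack(-2.5);n=-R[:,2];g=np.array([.5638,.1987,.0899])-.0025*R[:,0]
go(g,R)"
```

```text
t 11.73 cmd [-0.0005, -0.0017, 0.1584, 0.0006, -0.0004, -0.0005] rows 1.8996828878827265 0.01459774004184318
```

Request:
{"fn": "arm_command", "kwargs": {
  "commands": [-0.6,0,-0.001,0.05,0,0,0,-0.6,0,-0.001,0.1,0,0,0,-0.6,0,-0.001,0.135,0,0,0,-0.6,0,-0.001,0.15,0,0,0,-0.6,0,-0.001,0.158,0,0,0,-0.6,0,-0.001,0.158,0,0,0,0,0,-0.001,0.158,0,0,0,0.3,0,-0.001,0.158,0,0,0,0.3,0,-0.001,0.158,0,0,0,0.3,0,-0.001,0.158,0,0,0,0.3,0,-0.001,0.158,0,0,0,0.3,0,-0.001,0.158,0,0,0],
  "newtons": 100
}}

```text
time_s: 12.73
position: [0.5606, 0.1995, 0.0915]
tool_rot: [[0.905, -0.043, 0.424], [-0.039, -0.999, -0.018], [0.424, -0.001, -0.906]]
ft_force: [-4.6, 0.6, 7.1]
grip_width: 0.0464
gripper_force: 103.2
```

Request:
{"fn": "arm_command", "kwargs": {
  "commands": [0.3,0,0,-0.02,0,0,0,0.3,0,0,-0.05,0,0,0,0.3,0,0,-0.1,0,0,0,0.3,0,0,-0.15,0,0,0,0.3,0,0,-0.2,0,0,0,0.3,0,0,-0.24,0,0,0,0.3,0,0,-0.24,0,0,0,0.3,0,0,-0.24,0,0,0]
}}

```text
time_s: 13.4
position: [0.51, 0.2015, 0.1999]
tool_rot: [[0.905, -0.043, 0.424], [-0.039, -0.999, -0.017], [0.424, -0.001, -0.905]]
ft_force: [0.0, 0.1, -2.4]
grip_width: 0.0462
gripper_force: 102.8
```

```bash
cat > wl.py <<'E'
from h import *
import sys
x,y,z=map(float,sys.argv[1:4])
O=np.array([.5774,-.1743]);th=np.radians(8.2);R2=np.array([[np.cos(th),-np.sin(th)],[np.sin(th),np.cos(th)]])
s=env.observe();print("tcp in hearth",(R2.T@(s["position"][:2]-O)*1000).round(1),s["position"][2],"F",s["ft_force"].round(1),s["wrist_torque"].round(2))
go([*(O+R2@[x/1000,y/1000]),z/1000],Rwall(8.2),s)
E
python3 wl.py 1.5 -24 200
```

```text
tcp in hearth [-13.2 381.6] 0.19994326580670396 F [ 0.   0.1 -2.4] [-0.    0.3  -0.03]
t 13.4 cmd [0.1624, 0.7918, 0.0751, 0.1831, -0.1526, -0.8239] rows 9.732964993735312 14.37540276424003
```

Request:
{"fn": "arm_command", "kwargs": {
  "commands": [0.3,0.162,0.792,0.075,0.183,-0.153,-0.824,0.3,0.162,0.792,0.075,0.183,-0.153,-0.824,0.3,0.162,0.792,0.075,0.183,-0.153,-0.824,0.3,0.162,0.792,0.075,0.183,-0.153,-0.824,0.3,0.162,0.792,0.075,0.183,-0.153,-0.824,0.3,0.162,0.792,0.075,0.183,-0.153,-0.824,0.3,0.162,0.792,0.075,0.183,-0.153,-0.824,0.3,0.162,0.792,0.075,0.183,-0.153,-0.824,0.3,0.162,0.792,0.075,0.183,-0.153,-0.824,0.3,0.162,0.792,0.075,0.183,-0.153,-0.824,0.3,0.162,0.792,0.075,0.183,-0.153,-0.824,0.3,0.162,0.792,0.075,0.183,-0.153,-0.824]
}}

```text
time_s: 14.4
position: [0.5821, -0.2017, 0.197]
tool_rot: [[0.374, 0.92, 0.121], [0.92, -0.384, 0.077], [0.117, 0.082, -0.99]]
ft_force: [0.8, 0.6, -2.1]
grip_width: 0.0462
gripper_force: 103.0
```

```bash
python3 wl.py 1.5 -24 110
```

```text
tcp in hearth [  0.7 -27.8] 0.1970307889793224 F [ 0.8  0.6 -2.1] [-0.1   0.06  0.05]
t 14.4 cmd [-0.013, -0.0169, 0.1729, 0.0534, -0.0441, -0.2545] rows 2.089151250359266 4.420957178888644
```

Request:
{"fn": "arm_command", "kwargs": {
  "commands": [0.3,-0.013,-0.017,0.03,0.053,-0.044,-0.254,0.3,-0.013,-0.017,0.06,0.053,-0.044,-0.254,0.3,-0.013,-0.017,0.09,0.053,-0.044,-0.254,0.3,-0.013,-0.017,0.12,0.053,-0.044,-0.254,0.3,-0.013,-0.017,0.15,0.053,-0.044,-0.254,0.3,-0.013,-0.017,0.173,0.053,-0.044,-0.254,0.3,-0.013,-0.017,0.173,0.053,-0.044,-0.254,0.3,-0.013,-0.017,0.173,0.053,-0.044,-0.254]
}}

```text
time_s: 15.07
position: [0.5825, -0.1942, 0.1109]
tool_rot: [[-0.136, 0.991, 0.003], [0.991, 0.136, 0.002], [0.001, 0.003, -1.0]]
ft_force: [0.3, -0.0, -2.2]
grip_width: 0.0466
gripper_force: 103.2
```

```bash
python3 wl.py 1.5 -24 80; python3 - <<'E'
from h import *
d=optics.get_image("scene");im=d["image"]
hs=cv2.cvtColor(im,cv2.COLOR_RGB2HSV)
for lo,hi in((195,255),(90,180)):
  m=cv2.inRange(hs,(12,30,lo),(30,110,hi));k=np.zeros_like(m);k[215:310,195:312]=255;m&=k
  for c in cv2.findContours(m,cv2.RETR_EXTERNAL,cv2.CHAIN_APPROX_NONE)[0]:
    if cv2.contourArea(c)>35: print(lo,cv2.contourArea(c),cv2.approxPolyDP(c,2,True)[:,0].tolist())
E
```

```text
tcp in hearth [  2.2 -20.4] 0.1109339451580504 F [ 0.3 -0.  -2.2] [-0.03 -0.05 -0.04]
t 15.07 cmd [-0.0073, -0.0015, 0.0619, 0.0013, -0.0006, -0.0032] rows 0.746982296606302 0.058066780445389814
195 53.0 [[295, 268], [286, 277], [291, 281], [295, 276]]
195 162.0 [[209, 268], [197, 267], [195, 278], [207, 277], [210, 273]]
195 67.5 [[260, 269], [251, 262], [247, 265], [242, 263], [235, 268], [239, 271], [249, 263]]
195 66.0 [[311, 241], [300, 250], [303, 257], [299, 261], [309, 253], [306, 251]]
195 413.0 [[291, 241], [278, 234], [279, 239], [254, 260], [262, 266]]
195 278.5 [[249, 231], [240, 238], [236, 246], [244, 255], [255, 246], [254, 237]]
195 224.0 [[291, 223], [281, 232], [294, 240], [305, 230]]
90 47.0 [[196, 276], [205, 276], [207, 269], [205, 276], [201, 275], [201, 269], [196, 271]]
90 56.0 [[278, 228], [268, 242], [268, 247], [278, 238]]
90 4599.0 [[311, 232], [294, 222], [306, 231], [294, 241], [280, 233], [293, 242], [262, 267], [252, 260], [261, 253], [259, 243], [253, 234], [256, 240], [253, 249], [244, 256], [235, 249], [239, 238], [245, 233], [241, 236], [240, 229], [240, 236], [205, 265], [210, 268], [211, 274], [204, 280], [195, 280], [199, 286], [207, 287], [199, 298], [207, 303], [215, 295], [227, 305], [231, 305], [303, 242], [293, 258], [293, 254], [249, 293], [254, 297], [245, 309], [271, 308], [289, 287], [284, 278], [301, 289], [311, 280], [309, 275], [304, 279], [302, 274], [304, 267], [311, 271], [311, 246], [307, 251], [310, 253], [304, 258], [302, 253], [297, 251], [311, 240]]
90 45.5 [[265, 215], [261, 219], [271, 226], [272, 222]]
```

Request:
{"fn": "arm_command", "kwargs": {
  "commands": [0.3,-0.0035,-0.001,0,0.001,0,-0.003,0.3,-0.0035,-0.001,0.012,0.001,0,-0.003,0.3,-0.0035,-0.001,0.024,0.001,0,-0.003,0.3,-0.0035,-0.001,0.036,0.001,0,-0.003,0.3,-0.0035,-0.001,0.048,0.001,0,-0.003,0.3,-0.0035,-0.001,0.052,0.001,0,-0.003,0.3,-0.0035,-0.001,0.052,0.001,0,-0.003]
}}

```text
time_s: 15.7
position: [0.5823, -0.1957, 0.0851]
tool_rot: [[-0.144, 0.99, 0.001], [0.99, 0.144, 0.001], [0.001, 0.001, -1.0]]
ft_force: [0.4, -0.3, -2.7]
grip_width: 0.0463
gripper_force: 103.3
```

```bash
python3 wl.py 1.5 -22 66
```

```text
tcp in hearth [  1.8 -21.9] 0.085097286672159 F [ 0.4 -0.3 -2.7] [0.04 0.03 0.01]
t 15.7 cmd [-0.0002, -0.0007, 0.0382, 0.0004, -0.0004, 0.0008] rows 0.45803566820550157 0.016073230028487165
```

No contact, so the brick is clear of the half brick. Going lower.

Request:
{"fn": "arm_command", "kwargs": {
  "commands": [0.3,0,0,0.012,0,0,0,0.3,0,0,0.022,0,0,0,0.3,0,0,0.032,0,0,0,0.3,0,0,0.038,0,0,0,0.3,0,0,0.038,0,0,0]
}}

```text
time_s: 16.12
position: [0.5823, -0.1957, 0.066]
tool_rot: [[-0.144, 0.99, 0.001], [0.99, 0.144, 0.001], [0.001, 0.001, -1.0]]
ft_force: [0.2, -0.3, -1.6]
grip_width: 0.0463
gripper_force: 103.3
```

Request:
{"fn": "arm_command", "kwargs": {
  "commands": [0.3,0,0,0.003,0,0,0,0.3,0,0,0.006,0,0,0,0.3,0,0,0.006,0,0,0]
}}

```text
time_s: 16.37
position: [0.5826, -0.1959, 0.0638]
tool_rot: [[-0.144, 0.99, 0.002], [0.99, 0.144, 0.0], [-0.0, 0.002, -1.0]]
ft_force: [0.5, 0.9, -2.5]
grip_width: 0.0462
gripper_force: 103.2
```

Request:
{"fn": "arm_command", "kwargs": {
  "commands": [0.3,0,0,0.002,0,0,0,0.3,0,0,0.004,0,0,0,0.3,0,0,0.004,0,0,0]
}}

```text
time_s: 16.62
position: [0.5827, -0.1959, 0.0619]
tool_rot: [[-0.144, 0.99, 0.002], [0.99, 0.144, 0.0], [-0.0, 0.002, -1.0]]
ft_force: [0.3, 0.3, -3.0]
grip_width: 0.0466
gripper_force: 103.3
```

Request:
{"fn": "arm_command", "kwargs": {
  "commands": [0.3,0,0,0.001,0,0,0,0.3,0,0,0.002,0,0,0,0.3,0,0,0.002,0,0,0]
}}

```text
time_s: 16.87
position: [0.5827, -0.1959, 0.0618]
tool_rot: [[-0.144, 0.99, 0.002], [0.99, 0.144, -0.0], [-0.001, 0.002, -1.0]]
ft_force: [-2.9, 0.1, 5.4]
grip_width: 0.0464
gripper_force: 104.4
```

Contact at 62 mm, which is what it should be for a flat brick on the course. Releasing and lifting straight up.

Request:
{"fn": "arm_command", "kwargs": {
  "commands": [-0.2,0,0,0,0,0,0,-0.6,0,0,0,0,0,0,-0.6,0,0,0,0,0,0,-0.6,0,0,0,0,0,0,-0.6,0,0,-0.04,0,0,0,-0.6,0,0,-0.1,0,0,0,-0.6,0,0,-0.18,0,0,0,-0.6,0,0,-0.26,0,0,0,-0.6,0,0,-0.28,0,0,0,-0.6,0,0,-0.28,0,0,0]
}}

```text
time_s: 17.7
position: [0.5834, -0.1964, 0.2047]
tool_rot: [[-0.144, 0.989, 0.008], [0.99, 0.144, -0.004], [-0.005, 0.008, -1.0]]
ft_force: [1.2, 0.7, -0.1]
grip_width: 0.0681
gripper_force: 0.0
```

```bash
cat > lk.py <<'E'
from h import *
s=env.observe();print(s["position"],s["time_s"])
R=Rrack(-2.5);n=-R[:,2]
c=np.array([.5701,.2896,.0842])*.5+np.array([.5661+.0065,.2925,.0845])*.5
g=c-.004*R[:,0]*0+.006*n;print("left brick c",c);go(g+.1*n,R,s)
E
python3 lk.py
```

```text
[ 0.58343749 -0.19642696  0.20467567] 17.7
left brick c [0.57135 0.29105 0.08435]
t 17.7 cmd [0.9852, 0.0285, 0.0441, -0.1783, 0.1497, 0.826] rows 11.830156118755355 14.383630477071144
```

Request:
{"fn": "arm_command", "kwargs": {
  "commands": [-0.6,0.985,0.028,0.02,-0.178,0.15,0.826,-0.6,0.985,0.028,0.02,-0.178,0.15,0.826,-0.6,0.985,0.028,0.02,-0.178,0.15,0.826,-0.6,0.985,0.028,0.02,-0.178,0.15,0.826,-0.6,0.985,0.028,0.02,-0.178,0.15,0.826,-0.6,0.985,0.028,0.02,-0.178,0.15,0.826,-0.6,0.985,0.028,0.02,-0.178,0.15,0.826,-0.6,0.985,0.028,0.02,-0.178,0.15,0.826,-0.6,0.985,0.028,0.02,-0.178,0.15,0.826,-0.6,0.985,0.028,0.02,-0.178,0.15,0.826,-0.6,0.985,0.028,0.02,-0.178,0.15,0.826,-0.6,0.985,0.028,0.02,-0.178,0.15,0.826]
}}

```text
time_s: 18.7
position: [0.5294, 0.2554, 0.1899]
tool_rot: [[0.871, 0.366, 0.329], [0.368, -0.928, 0.057], [0.326, 0.072, -0.943]]
ft_force: [1.7, -0.3, 0.7]
grip_width: 0.0682
gripper_force: 0.0
```

```bash
sed -i 's/-.004\*R\[:,0\]\*0/-.003*R[:,0]/' lk.py; python3 lk.py; cat > wm.py <<'E'
from h import *
O=np.array([.5774,-.1743]);th=np.radians(8.2);R2=np.array([[np.cos(th),-np.sin(th)],[np.sin(th),np.cos(th)]])
t=optics.get_image("top");m=cream(t["image"],225,(322,165,112,55))
for c in cv2.findContours(m,cv2.RETR_EXTERNAL,cv2.CHAIN_APPROX_NONE)[0]:
    if cv2.contourArea(c)<60: continue
    for z in(.07,.038):
        L=np.array([(R2.T@(onz(t,p.astype(float),z)[:2]-O))*1000 for p in c[:,0]],np.float32);r=cv2.minAreaRect(L)
        print(z,"cen",np.round(r[0],1),"size",np.round(r[1],1),"ang",round(r[2],1),"min",L.min(0).round(1),"max",L.max(0).round(1))
E
python3 wm.py
```

```text
[0.52936595 0.25538724 0.18987175] 18.7
left brick c [0.57135 0.29105 0.08435]
t 18.7 cmd [0.0112, -0.0756, 0.0209, -0.0438, 0.0412, 0.1981] rows 0.9498972182053533 3.4701387303650906
0.07 cen [-14.1  56.8] size [46.8 24.1] ang 89.2 min [-26.3  33.6] max [-1.7 80.3]
0.038 cen [-9.9 51.4] size [48.2 24.9] ang 89.2 min [-22.5  27.4] max [ 2.8 75.5]
0.07 cen [ -8.4 108.2] size [47.2 39.2] ang 80.2 min [-26.7  85.3] max [ 14.9 131.1]
0.038 cen [ -4.1 104.3] size [48.7 40.4] ang 80.2 min [-22.9  80.7] max [ 20.  127.9]
```

```bash
cat > wp.py <<'E'
from h import *
O=np.array([.5774,-.1743]);th=np.radians(8.2);R2=np.array([[np.cos(th),-np.sin(th)],[np.sin(th),np.cos(th)]])
t=optics.get_image("top");im=cv2.cvtColor(t["image"],cv2.COLOR_RGB2GRAY).astype(np.float32)
def prof(pts,z):
    u=np.array([proj(t,[*(O+R2@np.array(p)/1000),z]) for p in pts],np.float32)
    return cv2.remap(im,u[:,:1],u[:,1:],cv2.INTER_LINEAR)[:,0].round().astype(int).tolist()
ys=np.arange(-134,136,2.)
for x in(-12,10): print("x",x,list(zip(ys.astype(int).tolist(),prof([(x,y) for y in ys],.07))))
xs=np.arange(-40,41,2.)
for y in(-104,-60,-26,10): print("y",y,list(zip(xs.astype(int).tolist(),prof([(x,y) for x in xs],.07))))
E
python3 wp.py
```

```text
x -12 [(-134, 78), (-132, 73), (-130, 90), (-128, 116), (-126, 138), (-124, 142), (-122, 143), (-120, 143), (-118, 143), (-116, 143), (-114, 144), (-112, 143), (-110, 143), (-108, 143), (-106, 143), (-104, 142), (-102, 142), (-100, 143), (-98, 142), (-96, 142), (-94, 143), (-92, 143), (-90, 143), (-88, 143), (-86, 142), (-84, 133), (-82, 118), (-80, 96), (-78, 91), (-76, 95), (-74, 106), (-72, 126), (-70, 142), (-68, 153), (-66, 155), (-64, 155), (-62, 155), (-60, 155), (-58, 154), (-56, 154), (-54, 154), (-52, 154), (-50, 155), (-48, 154), (-46, 153), (-44, 154), (-42, 155), (-40, 155), (-38, 154), (-36, 155), (-34, 155), (-32, 155), (-30, 154), (-28, 154), (-26, 155), (-24, 155), (-22, 155), (-20, 155), (-18, 155), (-16, 155), (-14, 155), (-12, 154), (-10, 155), (-8, 156), (-6, 156), (-4, 156), (-2, 155), (0, 155), (2, 155), (4, 156), (6, 156), (8, 157), (10, 156), (12, 156), (14, 156), (16, 156), (18, 156), (20, 157), (22, 156), (24, 152), (26, 144), (28, 126), (30, 110), (32, 110), (34, 124), (36, 138), (38, 145), (40, 147), (42, 150), (44, 163), (46, 185), (48, 215), (50, 223), 
[... 3187 characters left out ...]
-4, 155), (-2, 154), (0, 154), (2, 154), (4, 155), (6, 155), (8, 154), (10, 154), (12, 154), (14, 155), (16, 154), (18, 153), (20, 153), (22, 152), (24, 139), (26, 113), (28, 72), (30, 63), (32, 60), (34, 61), (36, 61), (38, 61), (40, 62)]
y 10 [(-40, 101), (-38, 101), (-36, 101), (-34, 102), (-32, 105), (-30, 111), (-28, 115), (-26, 118), (-24, 120), (-22, 128), (-20, 140), (-18, 155), (-16, 156), (-14, 157), (-12, 156), (-10, 156), (-8, 157), (-6, 157), (-4, 156), (-2, 155), (0, 156), (2, 156), (4, 156), (6, 156), (8, 155), (10, 155), (12, 155), (14, 154), (16, 154), (18, 155), (20, 155), (22, 154), (24, 142), (26, 115), (28, 76), (30, 66), (32, 62), (34, 61), (36, 63), (38, 62), (40, 62)]
```

Request:
{"fn": "arm_command", "kwargs": {
  "commands": [-0.6,0.011,-0.076,0.021,-0.044,0.041,0.198,-0.6,0.011,-0.076,0.021,-0.044,0.041,0.198,-0.6,0.011,-0.076,0.021,-0.044,0.041,0.198,-0.6,0.011,-0.076,0.021,-0.044,0.041,0.198,-0.6,0.011,-0.076,0.021,-0.044,0.041,0.198,-0.6,0.011,-0.076,0.021,-0.044,0.041,0.198]
}}

```text
time_s: 19.3
position: [0.5244, 0.2914, 0.1796]
tool_rot: [[0.906, -0.036, 0.421], [-0.031, -0.999, -0.018], [0.421, 0.003, -0.907]]
ft_force: [0.4, -0.2, 0.7]
grip_width: 0.0682
gripper_force: 0.0
```

```bash
sed -i 's/+.1\*n/+.0*n/' lk.py; python3 lk.py
```

```text
[0.52435672 0.2913532  0.17956194] 19.3
left brick c [0.57135 0.29105 0.08435]
t 19.3 cmd [-0.001, -0.0034, 0.2003, -0.0002, 0.0007, 0.0041] rows 2.4018165550643853 0.06960268658780237
```

Measured from the top view, the first brick is at about x +3.4 mm and y −22 mm in the hearth frame and square to the wall, all inside tolerance. Now I'll take the second brick.

Request:
{"fn": "arm_command", "kwargs": {
  "commands": [-0.6,-0.001,-0.003,0.05,0,0,0,-0.6,-0.001,-0.003,0.1,0,0,0,-0.6,-0.001,-0.003,0.15,0,0,0.003,-0.6,-0.001,-0.003,0.18,0,0,0.003,-0.6,-0.001,-0.003,0.195,0,0,0.003,-0.6,-0.001,-0.003,0.2,0,0,0.003,-0.6,-0.001,-0.003,0.2,0,0,0.003]
}}

```text
time_s: 19.88
position: [0.5668, 0.291, 0.0897]
tool_rot: [[0.905, -0.044, 0.423], [-0.041, -0.999, -0.018], [0.423, -0.001, -0.906]]
ft_force: [-0.7, -0.4, 0.3]
grip_width: 0.0681
gripper_force: 0.0
```

```bash
python3 lk.py; python3 sc.py
```

```text
[0.56680882 0.29101976 0.08973609] 19.8833
left brick c [0.57135 0.29105 0.08435]
t 19.88 cmd [-0.0023, -0.0005, 0.0016, -0.0002, -0.0002, -0.0005] rows 0.03431948424444009 0.00941055528995088
195 39.0 [[389, 177], [384, 180], [372, 179], [378, 176]]
195 42.5 [[407, 152], [398, 157], [391, 157], [397, 152]]
125 342.0 [[327, 185], [343, 180], [364, 184], [367, 192], [358, 197], [329, 192]]
125 54.0 [[363, 173], [351, 175], [357, 168]]
125 333.5 [[413, 164], [406, 169], [374, 167], [372, 156], [392, 151], [408, 152]]
```

Request:
{"fn": "arm_command", "kwargs": {
  "commands": [-0.6,-0.002,0,0,0,0,0,0,-0.002,0,0,0,0,0,0.3,-0.002,0,0,0,0,0,0.3,-0.002,0,0,0,0,0,0.3,-0.002,0,0,0,0,0,0.3,-0.002,0,0,0,0,0,0.3,-0.002,0,0,0,0,0],
  "newtons": 100
}}

```text
time_s: 20.52
position: [0.5655, 0.2918, 0.0908]
tool_rot: [[0.904, -0.045, 0.424], [-0.041, -0.999, -0.017], [0.425, -0.002, -0.905]]
ft_force: [-3.4, 0.0, 5.7]
grip_width: 0.0463
gripper_force: 103.6
```

Request:
{"fn": "arm_command", "kwargs": {
  "commands": [0.3,0,0,-0.02,0,0,0,0.3,0,0,-0.05,0,0,0,0.3,0,0,-0.1,0,0,0,0.3,0,0,-0.15,0,0,0,0.3,0,0,-0.2,0,0,0,0.3,0,0,-0.24,0,0,0,0.3,0,0,-0.24,0,0,0,0.3,0,0,-0.24,0,0,0]
}}

```text
time_s: 21.18
position: [0.5146, 0.2938, 0.1988]
tool_rot: [[0.904, -0.045, 0.424], [-0.041, -0.999, -0.017], [0.425, -0.002, -0.905]]
ft_force: [0.2, -0.1, -2.6]
grip_width: 0.0463
gripper_force: 103.0
```

```bash
python3 wl.py 0 81 210
```

```text
tcp in hearth [  4.6 472.3] 0.19878932764566556 F [ 0.2 -0.1 -2.6] [ 0.03  0.34 -0.03]
t 21.18 cmd [0.1343, 0.7704, 0.0364, 0.1831, -0.153, -0.8248] rows 9.387296764072364 14.38965657038023
```

Request:
{"fn": "arm_command", "kwargs": {
  "commands": [0.3,0.134,0.77,0.036,0.183,-0.153,-0.825,0.3,0.134,0.77,0.036,0.183,-0.153,-0.825,0.3,0.134,0.77,0.036,0.183,-0.153,-0.825,0.3,0.134,0.77,0.036,0.183,-0.153,-0.825,0.3,0.134,0.77,0.036,0.183,-0.153,-0.825,0.3,0.134,0.77,0.036,0.183,-0.153,-0.825,0.3,0.134,0.77,0.036,0.183,-0.153,-0.825,0.3,0.134,0.77,0.036,0.183,-0.153,-0.825,0.3,0.134,0.77,0.036,0.183,-0.153,-0.825,0.3,0.134,0.77,0.036,0.183,-0.153,-0.825,0.3,0.134,0.77,0.036,0.183,-0.153,-0.825,0.3,0.134,0.77,0.036,0.183,-0.153,-0.825]
}}

```text
time_s: 22.18
position: [0.5657, -0.0979, 0.2079]
tool_rot: [[0.405, 0.905, 0.131], [0.906, -0.417, 0.079], [0.126, 0.087, -0.988]]
ft_force: [0.7, 0.6, -2.1]
grip_width: 0.0463
gripper_force: 103.3
```

```bash
python3 wl.py 0 82 130
```

```text
tcp in hearth [-0.7 77.2] 0.20786422747907163 F [ 0.7  0.6 -2.1] [-0.04  0.06  0.02]
t 22.18 cmd [-0.0108, -0.0175, 0.1547, 0.0575, -0.0468, -0.2713] rows 1.87080662848467 4.7143679988862
```

Request:
{"fn": "arm_command", "kwargs": {
  "commands": [0.3,-0.011,-0.018,0.02,0.057,-0.047,-0.271,0.3,-0.011,-0.018,0.04,0.057,-0.047,-0.271,0.3,-0.011,-0.018,0.07,0.057,-0.047,-0.271,0.3,-0.011,-0.018,0.1,0.057,-0.047,-0.271,0.3,-0.011,-0.018,0.13,0.057,-0.047,-0.271,0.3,-0.011,-0.018,0.155,0.057,-0.047,-0.271,0.3,-0.011,-0.018,0.155,0.057,-0.047,-0.271,0.3,-0.011,-0.018,0.155,0.057,-0.047,-0.271]
}}

```text
time_s: 22.85
position: [0.5655, -0.0893, 0.1301]
tool_rot: [[-0.138, 0.99, 0.002], [0.99, 0.138, 0.001], [0.001, 0.002, -1.0]]
ft_force: [-0.6, 0.3, -2.7]
grip_width: 0.0463
gripper_force: 103.4
```

```bash
python3 wl.py 0 82 86
```

```text
tcp in hearth [ 0.3 85.9] 0.13005620924200356 F [-0.6  0.3 -2.7] [ 0.   -0.    0.01]
t 22.85 cmd [-0.0078, -0.0008, 0.0881, 0.0008, -0.0004, -0.0024] rows 1.0605934284830743 0.04230251265388204
```

Request:
{"fn": "arm_command", "kwargs": {
  "commands": [0.3,-0.008,-0.001,0,0,0,-0.002,0.3,-0.008,-0.001,0.02,0,0,-0.002,0.3,-0.008,-0.001,0.04,0,0,-0.002,0.3,-0.008,-0.001,0.06,0,0,-0.002,0.3,-0.008,-0.001,0.075,0,0,-0.002,0.3,-0.008,-0.001,0.088,0,0,-0.002,0.3,-0.008,-0.001,0.088,0,0,-0.002,0.3,-0.008,-0.001,0.088,0,0,-0.002]
}}

```text
time_s: 23.52
position: [0.5661, -0.0931, 0.0873]
tool_rot: [[-0.143, 0.99, 0.004], [0.99, 0.143, 0.0], [-0.0, 0.004, -1.0]]
ft_force: [0.5, 0.4, -3.1]
grip_width: 0.0465
gripper_force: 103.5
```

```bash
python3 wl.py 0 82 66
```

```text
tcp in hearth [ 0.4 82. ] 0.08726782273743555 F [ 0.5  0.4 -3.1] [-0.    0.01  0.03]
t 23.52 cmd [0.0001, -0.0009, 0.0425, 0.0018, 0.0002, 0.0] rows 0.5100898719058342 0.03091868160381006
```

No contact, so the second brick is clear of the first. Going lower.

Request:
{"fn": "arm_command", "kwargs": {
  "commands": [0.3,0,-0.001,0.012,0.002,0,0,0.3,0,-0.001,0.022,0.002,0,0,0.3,0,-0.001,0.032,0.002,0,0,0.3,0,-0.001,0.04,0.002,0,0,0.3,0,-0.001,0.043,0.002,0,0,0.3,0,-0.001,0.043,0.002,0,0]
}}

```text
time_s: 24.02
position: [0.5656, -0.0932, 0.0656]
tool_rot: [[-0.143, 0.99, -0.0], [0.99, 0.143, -0.0], [-0.0, -0.0, -1.0]]
ft_force: [0.2, -0.7, -2.2]
grip_width: 0.046
gripper_force: 103.6
```

Request:
{"fn": "arm_command", "kwargs": {
  "commands": [0.3,0,0,0.003,0,0,0,0.3,0,0,0.005,0,0,0,0.3,0,0,0.006,0,0,0,0.3,0,0,0.006,0,0,0]
}}

```text
time_s: 24.35
position: [0.5657, -0.0933, 0.0631]
tool_rot: [[-0.143, 0.99, 0.0], [0.99, 0.143, -0.001], [-0.001, 0.0, -1.0]]
ft_force: [-0.6, 0.7, -1.8]
grip_width: 0.0463
gripper_force: 103.6
```

Request:
{"fn": "arm_command", "kwargs": {
  "commands": [0.3,0,0,0.001,0,0,0,0.3,0,0,0.002,0,0,0,0.3,0,0,0.002,0,0,0]
}}

```text
time_s: 24.6
position: [0.5657, -0.0932, 0.0621]
tool_rot: [[-0.143, 0.99, 0.0], [0.99, 0.143, -0.001], [-0.001, 0.0, -1.0]]
ft_force: [-0.8, -0.1, -2.3]
grip_width: 0.0464
gripper_force: 103.6
```

Request:
{"fn": "arm_command", "kwargs": {
  "commands": [0.3,0,0,0.001,0,0,0,0.3,0,0,0.002,0,0,0,0.3,0,0,0.002,0,0,0]
}}

```text
time_s: 24.85
position: [0.5657, -0.0933, 0.0611]
tool_rot: [[-0.143, 0.99, 0.0], [0.99, 0.143, -0.001], [-0.001, 0.0, -1.0]]
ft_force: [0.1, 0.1, -1.9]
grip_width: 0.0465
gripper_force: 103.6
```

Request:
{"fn": "arm_command", "kwargs": {
  "commands": [0.3,0,0,0.001,0,0,0,0.3,0,0,0.001,0,0,0]
}}

```text
time_s: 25.02
position: [0.5658, -0.0933, 0.061]
tool_rot: [[-0.143, 0.99, 0.001], [0.99, 0.143, -0.001], [-0.001, 0.0, -1.0]]
ft_force: [-0.9, -0.5, 1.6]
grip_width: 0.0464
gripper_force: 104.3
```

Contact again at the expected height. Releasing and rising.

Request:
{"fn": "arm_command", "kwargs": {
  "commands": [-0.2,0,0,0,0,0,0,-0.6,0,0,0,0,0,0,-0.6,0,0,0,0,0,0,-0.6,0,0,0,0,0,0,-0.6,0,0,-0.04,0,0,0,-0.6,0,0,-0.1,0,0,0,-0.6,0,0,-0.18,0,0,0,-0.6,0,0,-0.26,0,0,0,-0.6,0,0,-0.28,0,0,0,-0.6,0,0,-0.28,0,0,0]
}}

```text
time_s: 25.85
position: [0.5668, -0.0935, 0.2042]
tool_rot: [[-0.143, 0.99, 0.007], [0.99, 0.143, -0.003], [-0.004, 0.007, -1.0]]
ft_force: [0.3, -0.6, -0.8]
grip_width: 0.0684
gripper_force: 0.0
```

```bash
python3 - <<'E'
from h import *
O=np.array([.5774,-.1743]);th=np.radians(8.2);R2=np.array([[np.cos(th),-np.sin(th)],[np.sin(th),np.cos(th)]])
# keeper: bright grey in the scene and top at start
for nm,roi,z in(("top",(322,152,60,35),.09),("scene",(280,225,60,45),.08)):
    d=optics.get_image(nm);im=cv2.imread(f"pics/{nm}0.png");hs=cv2.cvtColor(im,cv2.COLOR_BGR2HSV)
    m=cv2.inRange(hs,(0,0,135),(180,45,255));k=np.zeros_like(m);x,y,w,h=roi;k[y:y+h,x:x+w]=255;m&=k
    for c in cv2.findContours(m,cv2.RETR_EXTERNAL,cv2.CHAIN_APPROX_NONE)[0]:
        if cv2.contourArea(c)>15:
            q=cv2.approxPolyDP(cv2.convexHull(c),1.5,True)[:,0];print(nm,cv2.contourArea(c),q.tolist(),[(R2.T@(onz(d,p.astype(float),.08)[:2]-O)*1000).round().tolist() for p in q])
    for a in(-.5,-.25,0):
        tip=np.array([90-102*np.sin(a),26+102*np.cos(a)])
        print(a,"tip px",proj(d,[*(O+R2@tip/1000),.08]).round(1),"pivot",proj(d,[*(O+R2@np.array([.09,.026])),.08]).round(1))
E
```

```text
top 382.0 [[373, 177], [357, 180], [331, 171], [331, 167], [333, 164], [371, 161]] [[53.0, 15.0], [51.0, 60.0], [88.0, 128.0], [99.0, 126.0], [107.0, 119.0], [99.0, 12.0]]
-0.5 tip px [332.2 152.9] pivot [366.6 164.7]
-0.25 tip px [330.3 161.4] pivot [366.6 164.7]
0 tip px [330.7 170.2] pivot [366.6 164.7]
scene 169.5 [[315, 243], [308, 255], [298, 261], [291, 256], [312, 240]] [[96.0, 79.0], [106.0, 42.0], [100.0, 16.0], [79.0, 17.0], [85.0, 82.0]]
scene 95.5 [[333, 234], [317, 247], [314, 235], [322, 230], [328, 230]] [[110.0, 126.0], [107.0, 72.0], [78.0, 97.0], [82.0, 121.0], [93.0, 129.0]]
-0.5 tip px [340.3 242.5] pivot [297.4 255.9]
-0.25 tip px [334.4 235.4] pivot [297.4 255.9]
0 tip px [326.5 229.7] pivot [297.4 255.9]
```

```bash
python3 wl.py 130 84 200
```

```text
tcp in hearth [-0.3 82.2] 0.1999397657805311 F [-0.1  0.1 -0.3] [ 0.02 -0.01  0.03]
t 25.95 cmd [0.0037, 0.2607, -0.0002, -0.0002, 0.0002, 0.0] rows 3.1256380781325026 0.003705296500920389
```

Request:
{"fn": "arm_command", "kwargs": {
  "commands": [0,0.004,0.26,0,0,0,0,1,0.004,0.26,0,0,0,0,1,0.004,0.26,0,0,0,0,1,0.004,0.26,0,0,0,0,1,0.004,0.26,0,0,0,0,1,0.004,0.26,0,0,0,0,1,0.004,0.26,0,0,0,0,1,0.004,0.26,0,0,0,0],
  "newtons": 30
}}

```text
time_s: 26.62
position: [0.693, -0.073, 0.2008]
tool_rot: [[-0.142, 0.99, -0.0], [0.99, 0.142, -0.001], [-0.001, -0.0, -1.0]]
ft_force: [-0.4, -0.7, 1.2]
grip_width: 0.0003
gripper_force: 0.0
```

```bash
python3 wl.py 130 84 104; python3 - <<'E'
exec(open("wp.py").read().split("ys=")[0])
# edge detection relative to known edges, in the scene camera along the near faces' top edge too
d=optics.get_image("scene");g=cv2.cvtColor(d["image"],cv2.COLOR_RGB2GRAY).astype(np.float32)
def pr(c,img,pts,z):
    u=np.array([proj(c,[*(O+R2@np.array(p)/1000),z]) for p in pts],np.float32);return cv2.remap(img,u[:,:1],u[:,1:],cv2.INTER_LINEAR)[:,0].round().astype(int).tolist()
ys=np.arange(-134,140,3.)
for x in(-8,8):
    print("top",x,pr(t,im,[(x,y) for y in ys],.07));print("scene",x,pr(d,g,[(x,y) for y in ys],.07))
E
```

```text
tcp in hearth [128.9  83.8] 0.2008406874787075 F [-0.4 -0.7  1.2] [-0.01 -0.05 -0.  ]
t 26.62 cmd [0.0005, 0.0022, 0.1937, -0.0001, 0.0002, -0.0003] rows 2.3224687764391474 0.006973238764811686
top -8 [76, 113, 184, 215, 214, 213, 214, 214, 215, 216, 215, 215, 216, 216, 217, 216, 219, 221, 195, 130, 124, 186, 222, 226, 227, 227, 227, 227, 227, 227, 227, 228, 227, 227, 228, 228, 227, 227, 228, 229, 228, 228, 228, 228, 228, 228, 228, 228, 229, 228, 229, 228, 229, 227, 196, 120, 97, 92, 94, 96, 96, 98, 99, 101, 103, 104, 106, 108, 110, 111, 113, 116, 117, 119, 122, 125, 129, 132, 137, 141, 144, 146, 147, 150, 153, 155, 157, 159, 161, 162, 164, 165]
scene -8 [111, 127, 136, 151, 204, 204, 204, 204, 206, 205, 205, 204, 206, 205, 206, 205, 206, 206, 206, 154, 108, 145, 159, 210, 216, 214, 215, 214, 216, 216, 216, 215, 214, 216, 215, 216, 215, 215, 215, 215, 216, 214, 216, 216, 216, 215, 216, 215, 215, 216, 216, 216, 217, 217, 217, 193, 176, 208, 207, 207, 206, 206, 206, 206, 207, 207, 207, 208, 207, 207, 207, 206, 205, 207, 205, 205, 207, 207, 207, 207, 206, 207, 208, 207, 208, 207, 207, 2
[... 247 characters left out ...]
 228, 228, 227, 228, 228, 227, 228, 227, 220, 179, 110, 91, 93, 96, 97, 97, 99, 100, 99, 102, 104, 107, 109, 112, 114, 117, 118, 121, 123, 125, 128, 130, 132, 136, 139, 143, 145, 149, 153, 155, 157, 159, 160, 163, 166, 168, 170, 171]
scene 8 [133, 137, 136, 148, 207, 204, 205, 205, 205, 205, 206, 206, 206, 206, 206, 206, 206, 207, 206, 166, 142, 144, 153, 214, 215, 215, 215, 216, 215, 215, 216, 214, 214, 215, 215, 215, 215, 216, 216, 216, 215, 215, 216, 216, 216, 215, 216, 216, 217, 216, 216, 216, 216, 218, 217, 184, 169, 209, 206, 206, 206, 207, 205, 206, 208, 207, 206, 208, 207, 207, 207, 207, 205, 207, 209, 208, 207, 208, 208, 207, 206, 207, 207, 207, 208, 207, 207, 208, 205, 146, 84, 92]
```

By the scene camera's profile, corrected on the half brick, the first brick is centred at about y −21.5 mm and the second at about +80 mm, with a joint of around 4 mm. Both are within tolerance. Now the keeper.

Request:
{"fn": "arm_command", "kwargs": {
  "commands": [1,0,0.003,0.06,0,0,0,1,0,0.003,0.12,0,0,0,1,0,0.003,0.17,0,0,0,1,0,0.003,0.193,0,0,0,1,0,0.003,0.193,0,0,0,1,0,0.003,0.193,0,0,0]
}}

```text
time_s: 27.22
position: [0.6958, -0.0727, 0.1052]
tool_rot: [[-0.142, 0.99, 0.001], [0.99, 0.142, -0.001], [-0.001, 0.001, -1.0]]
ft_force: [0.2, -0.2, 1.3]
grip_width: -0.0003
gripper_force: 0.0
```

```bash
cat > kp.py <<'E'
from h import *
import sys
O=np.array([.5774,-.1743]);th=np.radians(8.2);R2=np.array([[np.cos(th),-np.sin(th)],[np.sin(th),np.cos(th)]])
half=float(sys.argv[1]);s=env.observe();T=s["tool_rot"];q0=None
print((R2.T@(s["position"][:2]-O)*1000).round(1),s["position"][2],s["ft_force"].round(1))
for a in map(float,sys.argv[2:]):
    u=np.array([-np.sin(a),np.cos(a)]);v=np.array([-np.cos(a),-np.sin(a)])
    h=np.array([90,26])+62*u-v*(4+half);p=np.array([*(O+R2@h/1000),.104]);R=Rwall(8.2+np.degrees(a))
    print(a,h.round(1),np.r_[T.T@(p-s["position"])/.5,Ro.from_matrix(T.T@R).as_rotvec()/np.radians(120)].round(3).tolist())
E
python3 kp.py 14.5 -0.1 0 .1 .2 .3 .4 .5 .6 .7 .8 .9 1.0
```

```text
[131.7  83.7] 0.10516362308101079 [ 0.2 -0.2  1.3]
-0.1 [114.6  85.8] [0.004, -0.034, 0.002, 0.001, 0.0, 0.048]
0.0 [108.5  88. ] [0.009, -0.046, 0.002, 0.001, 0.001, -0.0]
0.1 [102.2  89.5] [0.012, -0.059, 0.002, 0.0, 0.001, -0.048]
0.2 [95.8 90.4] [0.014, -0.072, 0.002, 0.0, 0.001, -0.096]
0.3 [89.4 90.7] [0.014, -0.085, 0.002, 0.0, 0.001, -0.143]
0.4 [82.9 90.3] [0.013, -0.098, 0.002, 0.0, 0.001, -0.191]
0.5 [76.5 89.3] [0.011, -0.11, 0.002, 0.0, 0.001, -0.239]
0.6 [70.3 87.6] [0.008, -0.123, 0.002, 0.0, 0.001, -0.287]
0.7 [64.2 85.3] [0.003, -0.135, 0.002, 0.0, 0.001, -0.334]
0.8 [58.4 82.5] [-0.002, -0.147, 0.002, 0.0, 0.001, -0.382]
0.9 [52.9 79. ] [-0.009, -0.157, 0.002, 0.0, 0.001, -0.43]
1.0 [47.8 75.1] [-0.017, -0.168, 0.002, 0.0, 0.001, -0.478]
```

Request:
{"fn": "arm_command", "kwargs": {
  "commands": [1,0.004,-0.034,0.002,0,0,0.02,1,0.009,-0.046,0.002,0,0,0,1,0.012,-0.059,0.002,0,0.001,-0.048,1,0.014,-0.072,0.002,0,0.001,-0.096,1,0.014,-0.085,0.002,0,0.001,-0.143,1,0.013,-0.098,0.002,0,0.001,-0.191,1,0.011,-0.11,0.002,0,0.001,-0.239,1,0.008,-0.123,0.002,0,0.001,-0.287,1,0.003,-0.135,0.002,0,0.001,-0.334,1,-0.002,-0.147,0.002,0,0.001,-0.382,1,-0.009,-0.157,0.002,0,0.001,-0.43,1,-0.009,-0.157,0.002,0,0.001,-0.43]
}}

```text
time_s: 28.22
position: [0.6189, -0.0888, 0.1056]
tool_rot: [[-0.866, 0.5, 0.003], [0.5, 0.866, -0.0], [-0.003, 0.001, -1.0]]
ft_force: [0.3, 0.3, -0.1]
grip_width: -0.0001
gripper_force: 0.0
```

```bash
python3 kp.py 14.5 1.0 1.1 1.2 1.3 1.4 1.45 1.5 1.57
```

```text
[53.3 78.7] 0.10564530551059188 [ 0.3  0.3 -0.1]
1.0 [47.8 75.1] [0.004, -0.012, 0.003, 0.001, 0.001, -0.046]
1.1 [43.1 70.6] [0.006, -0.025, 0.003, 0.0, 0.001, -0.094]
1.2 [38.9 65.7] [0.007, -0.038, 0.003, 0.0, 0.001, -0.142]
1.3 [35.2 60.4] [0.006, -0.051, 0.003, 0.0, 0.001, -0.189]
1.4 [32.  54.8] [0.004, -0.064, 0.003, 0.0, 0.001, -0.237]
1.45 [30.7 51.8] [0.002, -0.07, 0.003, 0.0, 0.001, -0.261]
1.5 [29.5 48.8] [0.001, -0.076, 0.003, 0.0, 0.001, -0.285]
1.57 [28.  44.5] [-0.003, -0.085, 0.003, 0.0, 0.001, -0.318]
```

Request:
{"fn": "arm_command", "kwargs": {
  "commands": [1,0.004,-0.012,0.003,0,0.001,-0.046,1,0.006,-0.025,0.003,0,0.001,-0.094,1,0.007,-0.038,0.003,0,0.001,-0.142,1,0.006,-0.051,0.003,0,0.001,-0.189,1,0.004,-0.064,0.003,0,0.001,-0.237,1,0.002,-0.07,0.003,0,0.001,-0.261,1,0.001,-0.076,0.003,0,0.001,-0.285,1,0.001,-0.076,0.003,0,0.001,-0.285]
}}

```text
time_s: 28.88
position: [0.5998, -0.1213, 0.1033]
tool_rot: [[-0.998, -0.068, 0.0], [-0.068, 0.998, 0.0], [-0.0, 0.0, -1.0]]
ft_force: [1.1, -0.0, 0.4]
grip_width: -0.0002
gripper_force: 0.0
```

```bash
python3 kp.py 14.5 1.57 1.62; python3 - <<'E'
from h import *
O=np.array([.5774,-.1743]);th=np.radians(8.2);R2=np.array([[np.cos(th),-np.sin(th)],[np.sin(th),np.cos(th)]])
d=optics.get_image("scene");im=np.ascontiguousarray(d["image"][:,:,::-1]);x,y=195,200
z=cv2.resize(im[y:y+110,x:x+150],None,fx=5,fy=5,interpolation=cv2.INTER_CUBIC)
cv2.imwrite("pics/c8.png",z)
E
```

```text
[29.7 49.3] 0.1032952115571749 [ 1.1 -0.   0.4]
1.57 [28.  44.5] [0.003, -0.01, -0.001, 0.0, 0.0, -0.035]
1.62 [27.2 41.4] [0.004, -0.016, -0.001, 0.0, 0.0, -0.059]
```

View pics/c8.png

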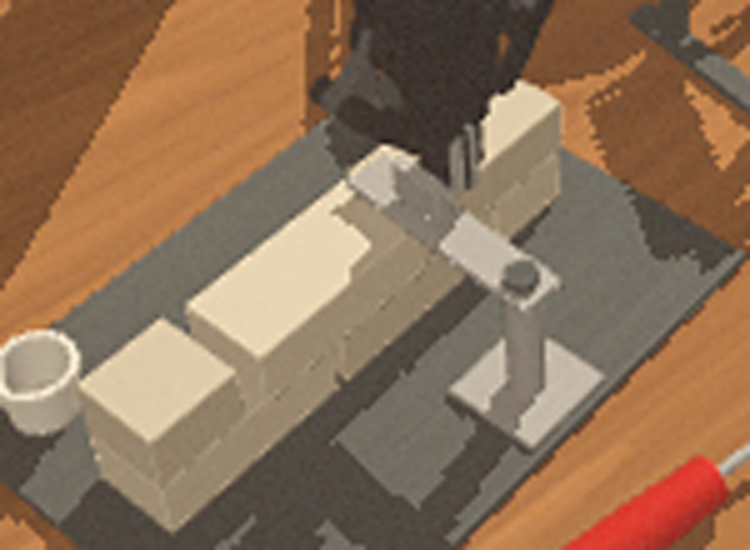

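The keeper has swung across the wall, bar from (520,280) to (375,170), and the fingers are behind its tab. I'll push the last bit to the stop, watching the force.

Request:
{"fn": "arm_command", "kwargs": {
  "commands": [1,0.002,-0.004,0,0,0,-0.018,1,0.003,-0.008,0,0,0,-0.035,1,0.003,-0.012,0,0,0,-0.035,1,0.003,-0.012,0,0,0,-0.035]
}}

```text
time_s: 29.27
position: [0.5983, -0.1257, 0.1025]
tool_rot: [[-0.99, -0.139, -0.002], [-0.139, 0.99, 0.003], [0.001, 0.003, -1.0]]
ft_force: [0.8, 6.3, 3.3]
grip_width: 0.0005
gripper_force: 3.2
```

Request:
{"fn": "arm_command", "kwargs": {
  "commands": [1,0,-0.003,0,0,0,0,1,0,-0.006,0,0,0,0,1,0,-0.006,0,0,0,0]
}}

```text
time_s: 29.52
position: [0.5984, -0.1261, 0.1025]
tool_rot: [[-0.99, -0.14, -0.003], [-0.14, 0.99, 0.008], [0.002, 0.008, -1.0]]
ft_force: [-1.2, 18.0, 7.5]
grip_width: -0.0005
gripper_force: 9.1
```

The stop is reached: the force rises and the tool no longer moves. Backing off.

Request:
{"fn": "arm_command", "kwargs": {
  "commands": [1,0,0.01,0,0,0,0,1,0,0.03,0,0,0,0,1,0,0.04,0,0,0,0,1,0,0.04,-0.05,0,0,0,1,0,0.04,-0.13,0,0,0,1,0,0.04,-0.21,0,0,0,1,0,0.2,-0.25,0,0,0,1,0,0.36,-0.25,0,0,0,1,0,0.36,-0.25,0,0,0,1,0,0.36,-0.25,0,0,0,1,0,0.36,-0.25,0,0,0]
}}

```text
time_s: 30.43
position: [0.5718, 0.0539, 0.2282]
tool_rot: [[-0.989, -0.147, -0.001], [-0.147, 0.989, 0.003], [0.001, 0.003, -1.0]]
ft_force: [0.7, -0.5, -0.5]
grip_width: 0.0003
gripper_force: 0.0
```

```bash
python3 - <<'E'
exec(open("wp.py").read().split("ys=")[0])
s=env.observe();print(s["position"],s["qvel"].round(2))
d=optics.get_image("scene");g=cv2.cvtColor(d["image"],cv2.COLOR_RGB2GRAY).astype(np.float32)
def pr(c,img,pts,z):
    u=np.array([proj(c,[*(O+R2@np.array(p)/1000),z]) for p in pts],np.float32);return cv2.remap(img,u[:,:1],u[:,1:],cv2.INTER_LINEAR)[:,0].round().astype(int).tolist()
ys=np.arange(-134,140,3.)
for x in(-19,):
    print("top",pr(t,im,[(x,y) for y in ys],.07));print("scene",pr(d,g,[(x,y) for y in ys],.07))
# keeper bar: grey mask direction in top view
hs=cv2.cvtColor(t["image"],cv2.COLOR_RGB2HSV)
print("bar across",{x:pr(t,hs[:,:,1].astype(np.float32),[(x,y) for y in range(0,56,4)],.08) for x in(0,20,45,65)})
E
```

```text
[0.57241336 0.05124905 0.22774092] [-4.08  1.1  -0.51 -0.92 -0.39 -1.94]
top [78, 113, 183, 218, 223, 223, 222, 222, 222, 224, 225, 223, 223, 223, 224, 225, 229, 232, 210, 162, 145, 184, 222, 222, 219, 220, 225, 233, 234, 225, 220, 222, 228, 233, 233, 225, 219, 222, 229, 232, 231, 225, 220, 220, 226, 231, 232, 226, 223, 223, 229, 234, 233, 221, 208, 216, 225, 225, 225, 225, 225, 224, 225, 224, 226, 226, 225, 224, 224, 225, 225, 225, 225, 226, 226, 226, 227, 227, 225, 226, 226, 226, 227, 226, 226, 226, 228, 228, 206, 155, 111, 100]
scene [151, 146, 149, 150, 208, 207, 202, 201, 206, 207, 205, 207, 208, 208, 201, 200, 206, 210, 210, 139, 111, 111, 113, 163, 161, 155, 159, 157, 160, 155, 157, 160, 159, 167, 161, 153, 156, 165, 170, 160, 155, 156, 161, 167, 153, 159, 158, 158, 152, 166, 169, 159, 162, 159, 164, 139, 176, 195, 206, 205, 188, 195, 207, 209, 204, 207, 187, 192, 205, 213, 194, 195, 196, 196, 200, 211, 180, 191, 204, 201, 197, 192, 187, 196, 209, 199, 199, 195, 180, 129, 96, 94]
bar across {0: [54, 67, 69, 58, 43, 40, 40, 39, 42, 45, 60, 59, 60, 59], 20: [69, 68, 67, 59, 41, 39, 40, 41, 40, 51, 62, 67, 70, 68], 45: [25, 27, 24, 35, 42, 40, 40, 40, 40, 39, 32, 29, 27, 27], 65: [28, 24, 25, 32, 40, 39, 40, 38, 39, 40, 41, 42, 42, 42]}
```

The top view shows the bar centred at y ≈ 26 mm from end to end, so it stands square across the joint. The bricks haven't moved and the arm is clear. Handing in.

```bash
python3 -c "
from rig import env
print(env.close_job())"
```

```text
the job is handed in; nothing more can be done
None
```

The job is handed in, with no verdict returned: by my measurements both thick bricks lie in the top course within tolerance (about y −22 and +80–81 mm, joint roughly 4 mm), after one re-grip of the first brick when it caught the half brick, and the keeper is hard against its stop.

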